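# Make up the chai caddy and the soup caddy

### The job

Make up the two recipe caddies from the stock in front of the microwave. For chai, stand the tea carton, the black-capped spice jar and the brown dropper bottle of vanilla upright in the light wooden caddy: carton in the broad compartment, jar in the middle-sized one, bottle in the narrow one; for soup, stand the red-capped spice jar and the tall green-capped jar upright in the dark caddy, one to a compartment, whichever way round. Set each one down on the caddy's floor rather than dropping it, and leave the teapot, the mug and the plate where they are.

Things in the scene. Friction and masses are not known exactly. Their poses are not given: they have to be found in the camera images.
- light_caddy: Low open light-wood caddy, cork floor, stays put. 214 mm (y) x 86 mm (x). Origin under its centre, z up; inner floor 6 mm above it. Long walls 36 mm high, 7 thick; dividers top at 30; end walls 54 high, 8 thick. Three compartments in a row, each 72 mm along x, centred at x = 0: broad (80 mm along y) centred at y = +59 mm, middle-sized (58) at y = -15, narrow (50) at y = -74.
- dark_caddy: Low open dark-steel caddy, brown wooden floor, stays put. 157 mm (y) x 86 mm (x). Origin under its centre, z up; inner floor 6 mm above it. Long walls 36 mm high, 7 thick; divider top at 30; end walls 54 high, 8 thick. Two equal compartments in a row, each 68 mm along y and 72 mm along x, centred at x = 0, y = +36.5 mm and y = -36.5 mm.
- tea_carton: Pale green and cream upright tea carton, 50 mm (x) by 64 mm (y), 107 mm tall, stiff; it is taken across its 50 mm side (its x axis), and fits the broad compartment with its 64 mm side along the row. Origin at the centre of its underside, z up.
- black_cap_jar: Small clear spice jar with a black cap (pale disc on its top) and a white and red label, 40 mm across, 102 mm tall, straight and round. Origin at the centre of its underside, z up.
- dropper_bottle: Small amber-brown glass bottle with a black dropper top, 33 mm across up to about 60 mm height, black collar 24 mm across at 62 to 77 mm, thin rubber bulb to 102 mm. Origin at the centre of its underside, z up.
- red_cap_jar: Small clear spice jar with a red cap and a dark blue label, 45 mm across, 109 mm tall, round. Origin at the centre of its underside, z up.
- tall_jar: Tall clear glass jar full of dark peppercorns, with a green cap, 50 mm across, 140 mm tall, straight and round. Origin at the centre of its underside, z up. Like the rest of the stock it starts in front of a microwave oven 0.27 m tall, whose front is at world x = 0.61 m (handle to 0.585 m) from y = -0.09 to 0.41 m: keep clear of it.
- teapot: Blue teapot, 156 by 94 mm, 100 mm tall; not part of the job. Origin under its centre.
- mug: White mug with red bands, 83 mm across, 101 mm tall, handle along its -y; not part of the job. Origin under its centre.
- plate: Grey-green plate, 200 mm across, 23 mm high, with a biscuit packet lying on it; not part of the job. Origin under its centre.

How it is judged:
At the end, for the whole second after the job is handed in: Every thing stands inside its own compartment (24 mm from its centre across the row; along it 13 mm in the light caddy, 15 mm in the dark, there either way round), underside within 6 mm of the floor, tilted under 0.12 rad, released, slower than 0.02 m/s (x of tea_carton in the frame of light_caddy between -0.024 and 0.024 m and y of tea_carton in the frame of light_caddy between 0.046 and 0.072 m and z of tea_carton in the frame of light_caddy between 0.001 and 0.012 m and angle between each of tea_carton, black_cap_jar, dropper_bottle's own z axis and vertical below 0.12 rad and x of black_cap_jar in the frame of light_caddy between -0.024 and 0.024 m and y of black_cap_jar in the frame of light_caddy between -0.028 and -0.002 m and z of black_cap_jar in the frame of light_caddy between 0.001 and 0.012 m and x of dropper_bottle in the frame of light_caddy between -0.024 and 0.024 m and y of dropper_bottle in the frame of light_caddy between -0.087 and -0.061 m and z of dropper_bottle in the frame of light_caddy between 0.001 and 0.012 m and (((x of red_cap_jar in the frame of dark_caddy between -0.024 and 0.024 m and y of red_cap_jar in the frame of dark_caddy between 0.0215 and 0.0515 m and z of red_cap_jar in the frame of dark_caddy between 0.001 and 0.012 m and angle between red_cap_jar's own z axis and vertical below 0.12 rad) and (x of tall_jar in the frame of dark_caddy between -0.024 and 0.024 m and y of tall_jar in the frame of dark_caddy between -0.0515 and -0.0215 m and z of tall_jar in the frame of dark_caddy between 0.001 and 0.012 m and angle between tall_jar's own z axis and vertical below 0.12 rad)) or ((x of red_cap_jar in the frame of dark_caddy between -0.024 and 0.024 m and y of red_cap_jar in the frame of dark_caddy between -0.0515 and -0.0215 m and z of red_cap_jar in the frame of dark_caddy between 0.001 and 0.012 m and angle between red_cap_jar's own z axis and vertical below 0.12 rad) and (x of tall_jar in the frame of dark_caddy between -0.024 and 0.024 m and y of tall_jar in the frame of dark_caddy between 0.0215 and 0.0515 m and z of tall_jar in the frame of dark_caddy between 0.001 and 0.012 m and angle between tall_jar's own z axis and vertical below 0.12 rad))) and linear speed of each of tea_carton, black_cap_jar, dropper_bottle, red_cap_jar, tall_jar below 0.02 m/s); the robot touches nothing.
It fails at once if the teapot, the mug or the plate is shifted by more than 25 mm (distance of any of teapot, mug, plate from where it was at the start of the episode above 0.025 m).
It fails at once if a thing is dropped: free of the fingers it moves faster than 0.9 m/s (a fall of 4 cm) ((linear speed of tea_carton above 0.9 m/s and contact force between tea_carton and the fingers below 0.05 N) or (linear speed of black_cap_jar above 0.9 m/s and contact force between black_cap_jar and the fingers below 0.05 N) or (linear speed of dropper_bottle above 0.9 m/s and contact force between dropper_bottle and the fingers below 0.05 N) or (linear speed of red_cap_jar above 0.9 m/s and contact force between red_cap_jar and the fingers below 0.05 N) or (linear speed of tall_jar above 0.9 m/s and contact force between tall_jar and the fingers below 0.05 N)).
It also fails if it takes over 141 s, if anything falls off the work surface, if the arm or the gripper's body presses on something with over 40 N, if the wrist force passes 120 N, or if a joint passes its speed limit or range.

### The arm

A 6-joint arm with a two-finger parallel gripper is mounted at the origin on a cart in front of the work surface, level with it; the furniture and walls round the work are solid. World frame = base frame: x ahead of the robot, y to its left, z up, the work surface at z = 0. Lengths are in m, angles in rad, forces in N, time in s.
With the tool pointing down it reaches from about 0.375 to 0.9 m from the base axis. Payload 3.1 kg.
Tool frame: the origin (TCP) lies at the very end of the fingers, on their centre line; the grasp point (between the pads) lies 19 mm behind it; z points along the fingers, y is the line along which they close (so a half turn about z gives the same grasp; the last joint's range is limited). The gripper opens to 87 mm and grips with 3 to 60 N. Pads are 19 mm wide; open, the fingers measure 117 mm over their backs; the gripper's body (75 mm by 190 mm) begins 51 mm behind the grasp point.
Start: joints at [-1.329, 0.527, 1.433, -0, 1.181, -0.178], TCP at [0.255, -0.57, 0.223] pointing down, gripper open.
Joint ranges: [-3.08, 3.08], [-0.75, 2.2], [0.22, 2.44], [-1.43, 4.57], [0, 2.65], [-2.85, 2.85]. Speed limits (rad/s): [2.79, 2.79, 3.14, 3.14, 3.14, 3.14].

### API

Orientations are given as a unit quaternion [x, y, z, w].
In Python, from rig import robot gives the robot as it stands. The module is installed in compiled form; this text tells all that it offers.
- The arm moves only by the tool play_rows, never from a script. Its argument "steps" is one flat list of numbers, 5 for each row, row after row: the opening, from -1 (shut) to 1 (fully open), then the shift along the tool's x, y, z as a fraction of full scale, then the turn about the tool's z as a fraction of full scale. In form: [claw, tx, ty, tz, twist, claw, tx, ty, tz, twist, ...]. A call has exactly 10 rows; each row shifts and turns the commanded pose from where the row before left it, along the tool's axes as they then stand; what a row does not reach is not made up. Full scale, the value 1, is 0.03 m for a shift and 0.1 rad for a turn. A row lasts 1/10 s, in which the tool goes at most 50 mm and 8.59 degrees, less where a joint would pass 70% of its speed; a pose out of reach is approached as far as the arm can. A call with a number of a shift or a turn outside -1 to 1 is refused whole. A call with a gripper value outside its range is refused whole. The fingers move at their own pace and stop on an object; "grip_force" is the grip in N (left out, the last holds). Time passes only in rows, so rows that do not move let the fingers close, or fill a call up. It gives the time, the measured TCP pose, the force, the opening and the grip force at its end, in the units of the state.
- robot.get_obs(): the state, without advancing time (a new reading comes with each control period).
- robot.camera(name): name is "side" or "top"; returns a dict with "image" (384x512x3 uint8, red, green, blue), "mtx" (3x3 intrinsics, pixels), "D" ([k1, k2, p1, p2, k3] as OpenCV has them; the pictures are not rectified), "rvec" (rotation vector, rad) and "tvec" (3), from world to camera coordinates, as OpenCV has them. Camera axes: x right, y down, z forward; pixel columns grow to the right and rows downward; lengths in m; the calibration is good to about 2 mm. A picture is of the moment at which its call begins. There is no depth.
- robot.hand_in(): hands the job in; it is judged then, once.
The state is a dict: "time": time; "q": joint angles; "joint_velocities": joint speeds; "joint_torque": joint torques, N m; "position": TCP position; "tool_rot": TCP orientation; "ft_force": force on the tool from outside, world axes, zero at the start; "moment": the same for the moment, N m; "grip_width": finger opening in m; "grip_force": force on a finger pad.
Only numpy, scipy, OpenCV 4.12 (cv2) and the standard library are available. Lean on these libraries where they do the work, as an engineer would, in place of code of your own. Each camera call takes 0.05 s, during which the arm holds its last target. There are 200 camera calls.

## Working session

There is one attempt and no reset: what is moved stays moved. The work goes in short steps, Python scripts to look and compute and a tool call to move; the robot and the scene stay as the last step left them, time stands still between calls to the robot, and variables do not carry over. Pictures are saved under pics/ and viewed, at most 14 in all, crops included, and the job is handed in when it is done.

Besides the shell and the picture viewer there is one more tool, called after "Emit:" by a JSON object that holds its "method" and its "body". play_rows: Moves the arm, as the interface text tells. Shift numbers are shares of 0.03 m and turn numbers shares of 0.1 rad, none past 1 either way. Its arguments: {"type":"object","properties":{"steps":{"type":"array"},"grip_force":{"type":"number"}},"required":["steps"]}

```bash
mkdir -p pics
cat > h.py <<'E'
import numpy as np, cv2, pickle
from rig import robot
def snap(n,tag):
    c=robot.camera(n); pickle.dump(c,open(f'pics/{tag}.pkl','wb'))
    cv2.imwrite(f'pics/{tag}.png',cv2.resize(c['image'][:,:,::-1],(800,600),interpolation=cv2.INTER_CUBIC)); return c
def ray(c,uv):
    p=cv2.undistortPoints(np.array([[uv]],float),c['mtx'],c['D'])[0,0]
    R=cv2.Rodrigues(np.array(c['rvec'],float))[0]; t=np.array(c['tvec'],float).ravel()
    return -R.T@t, R.T@np.array([p[0],p[1],1])
def atz(c,uv,z):
    o,d=ray(c,uv); return o+d*(z-o[2])/d[2]
def tri(c1,u1,c2,u2):
    o1,d1=ray(c1,u1);o2,d2=ray(c2,u2)
    s=np.linalg.lstsq(np.c_[d1,-d2],o2-o1,rcond=None)[0]
    a,b=o1+s[0]*d1,o2+s[1]*d2
    return (a+b)/2,np.linalg.norm(a-b)
E
python3 - <<'E'
from h import *
np.set_printoptions(precision=3,suppress=True)
o=robot.get_obs(); print(o)
for n in('side','top'):
    c=snap(n,n+'0'); print(n,ray(c,(256,192)),c['mtx'])
E
```

```text
{'time': 0.0, 'q': array([-1.328,  0.528,  1.434, -0.   ,  1.181, -0.178]), 'joint_velocities': array([ 0.   ,  0.001,  0.   ,  0.001, -0.001, -0.001]), 'joint_torque': array([ -0.   , -44.004, -17.659,   0.063,   0.058,  -0.   ]), 'position': array([ 0.255, -0.57 ,  0.222]), 'tool_rot': array([ 0.978,  0.209, -0.   , -0.001]), 'ft_force': array([-0.168,  0.159, -0.211]), 'moment': array([-0.014,  0.011,  0.027]), 'grip_force': 0.0, 'grip_width': 0.0872258657777737}
side (array([-0.191, -1.278,  1.016]), array([ 0.408,  0.694, -0.593])) [[439.266   0.    263.53 ]
 [  0.    439.266 187.103]
 [  0.      0.      1.   ]]
top (array([ 0.095, -0.321,  1.588]), array([ 0.272,  0.127, -0.954])) [[472.923   0.    261.781]
 [  0.    472.923 190.559]
 [  0.      0.      1.   ]]
```

View pics/side0.png

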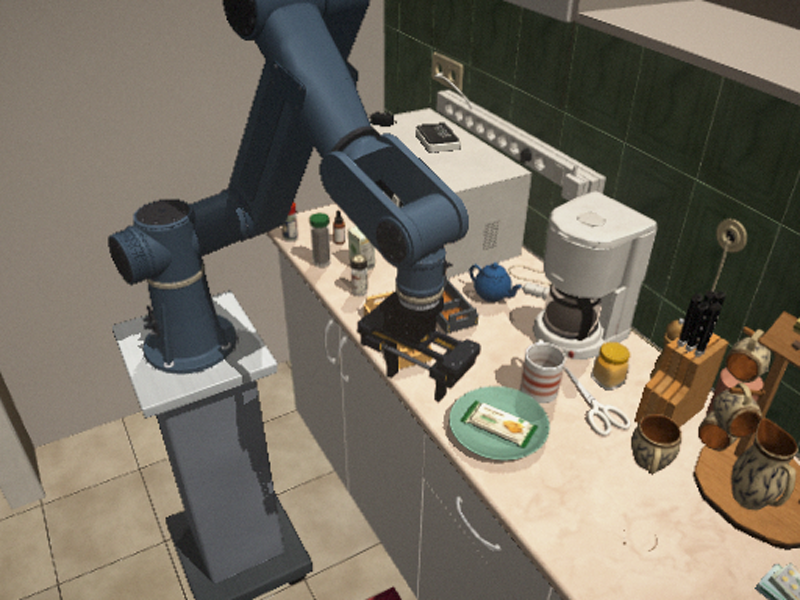

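View pics/top0.png

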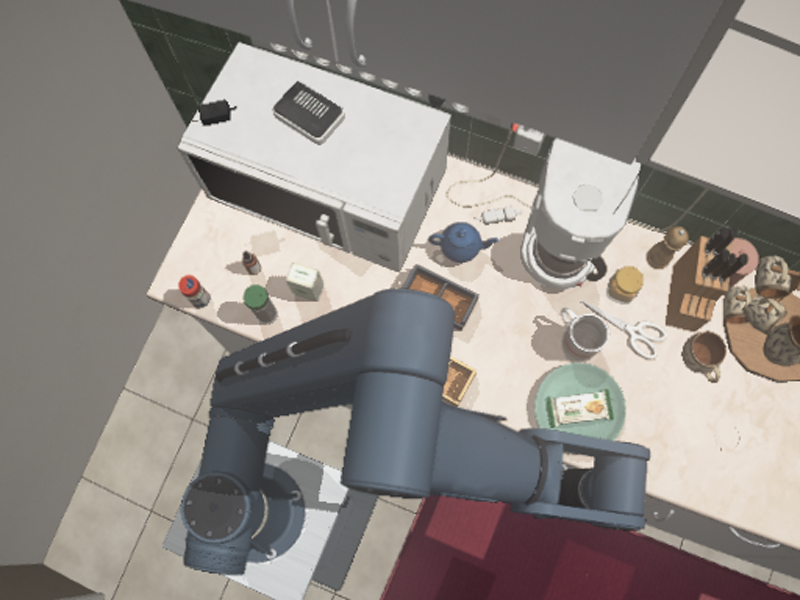

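Emit:
{"method": "play_rows", "body": {"steps": [1, -1, -0.45, -0.3, 0, 1, -1, -0.45, -0.3, 0, 1, -1, -0.45, -0.3, 0, 1, -1, -0.45, -0.3, 0, 1, -1, -0.45, -0.3, 0, 1, -1, -0.45, -0.3, 0, 1, -1, -0.45, -0.3, 0, 1, -1, -0.45, -0.3, 0, 1, 0, 0, 0, 0, 1, 0, 0, 0, 0]}}

```text
time: 1.1
position: [-0.0082, -0.5696, 0.2942]
tool_rot: [0.978, 0.208, 0.0, -0.0]
ft_force: [0.2, 1.1, -0.9]
grip_width: 0.0869
grip_force: 0.0
```

Run:
```python
from h import *
o=robot.get_obs(); print(o['time'],o['position'],o['tool_rot'],o['q'])
c=snap('top','top1'); im=c['image'][:,:,::-1]
cv2.imwrite('pics/top1c.png',cv2.resize(im[130:290,90:400],None,fx=2.58,fy=2.58,interpolation=cv2.INTER_CUBIC))
c=snap('side','side1'); im=c['image'][:,:,::-1]
cv2.imwrite('pics/side1c.png',cv2.resize(im[110:290,160:400],None,fx=3.3,fy=3.3,interpolation=cv2.INTER_CUBIC))
```

```text
1.1 [-0.0082474  -0.56961088  0.29424718] [ 9.78150960e-01  2.07895187e-01  4.82866060e-04 -2.41783468e-04] [-1.78175239e+00  3.76551999e-01  1.48410269e+00  7.13914505e-04
  1.28177362e+00 -6.30005168e-01]
```

View pics/top1c.png

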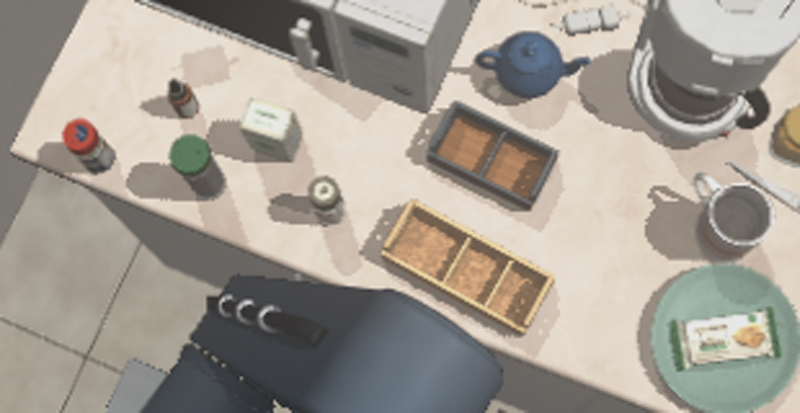

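View pics/side1c.png

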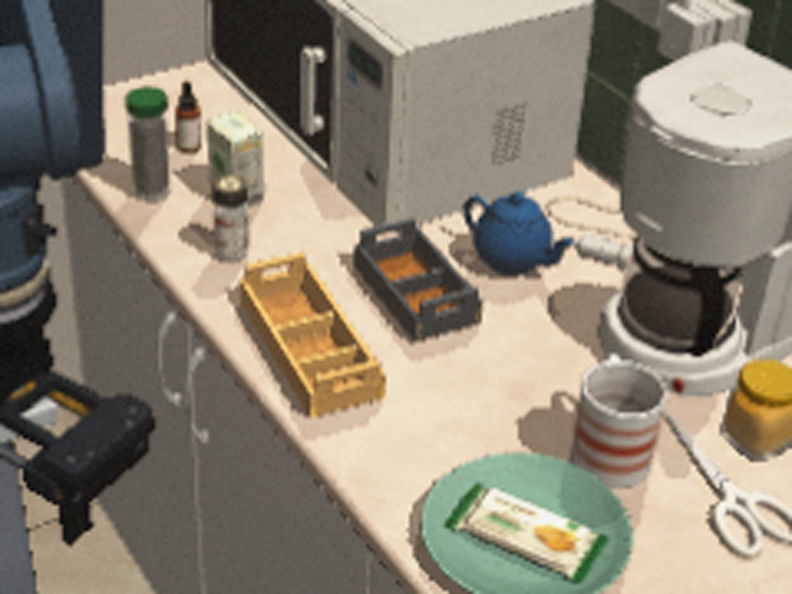

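Run:
```python
from h import *
t=pickle.load(open('pics/top1.pkl','rb'))['image'][:,:,::-1]; s=pickle.load(open('pics/side1.pkl','rb'))['image'][:,:,::-1]
s0=pickle.load(open('pics/side0.pkl','rb'))['image'][:,:,::-1]
def z(im,x,y,w,h,f):
    o=cv2.resize(im[y:y+h,x:x+w],None,fx=f,fy=f,interpolation=cv2.INTER_CUBIC)
    for i in range(0,w,10): cv2.line(o,(i*f,0),(i*f,4),(0,0,255)); cv2.putText(o,str(x+i),(i*f,14),0,.3,(0,0,255))
    for i in range(0,h,10): cv2.line(o,(0,i*f),(4,i*f),(0,0,255)); cv2.putText(o,str(y+i),(5,i*f+4),0,.3,(0,0,255))
    return o
cv2.imwrite('pics/A.png',np.vstack([z(t,100,155,133,66,6)]))
cv2.imwrite('pics/B.png',z(t,232,166,78,96,6))
a=z(s,195,132,50,60,6); b=z(s,230,180,80,60,6); 
cv2.imwrite('pics/C.png',np.vstack([np.hstack([a,b]),np.hstack([z(s0,170,120,80,40,6),np.zeros((240,300,3),np.uint8)])]))
```

```text
(no output)
```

View pics/A.png

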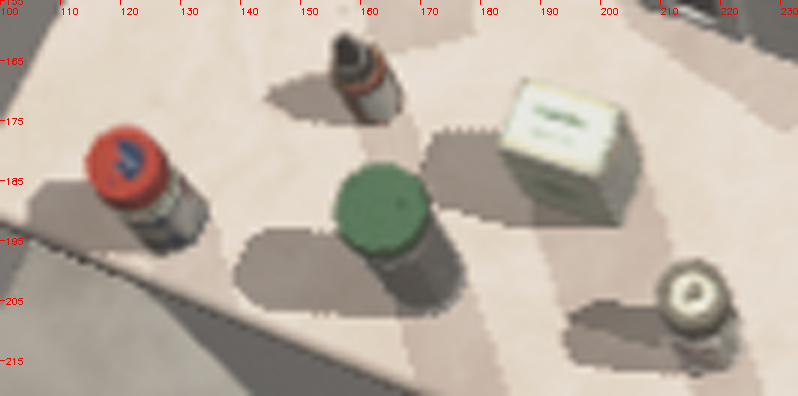

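View pics/B.png

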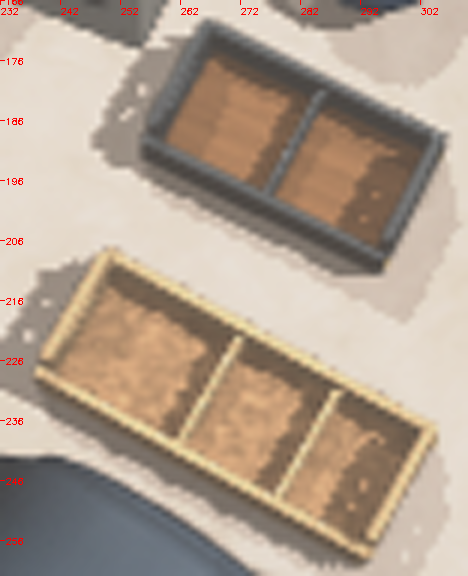

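View pics/C.png

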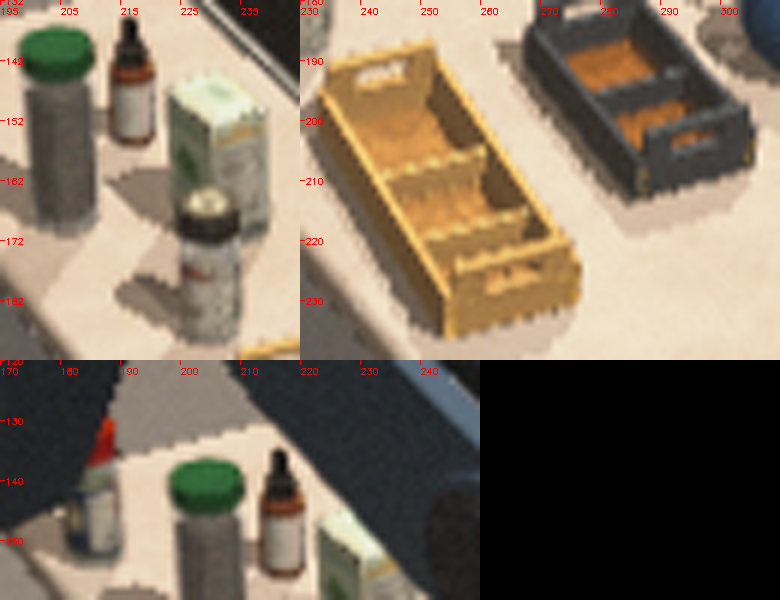

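```bash
cat > m.py <<'E'
from h import *
from scipy.optimize import least_squares
np.set_printoptions(precision=4,suppress=True)
T=pickle.load(open('pics/top1.pkl','rb'));S=pickle.load(open('pics/side1.pkl','rb'));S0=pickle.load(open('pics/side0.pkl','rb'))
A=lambda x,y:np.array([100+x/6,155+y/6]);B=lambda x,y:np.array([232+x/6,166+y/6])
C=lambda x,y:np.array([195+x/6,132+y/6]);D=lambda x,y:np.array([230+(x-300)/6,180+y/6]);E=lambda x,y:np.array([170+x/6,120+(y-360)/6])
def prj(c,P): return cv2.projectPoints(np.array([P],float),np.array(c['rvec'],float),np.array(c['tvec'],float),c['mtx'],c['D'])[0].reshape(2)
def fit(obs,x0):
    def f(p):
        cs,sn=np.cos(p[3]),np.sin(p[3])
        return np.concatenate([prj(c,[p[0]+cs*l[0]-sn*l[1],p[1]+sn*l[0]+cs*l[1],p[2]+l[2]])-uv for c,uv,l in obs])
    r=least_squares(f,x0,loss='soft_l1'); return r.x,f(r.x).reshape(-1,2)
L=.107;K=.0785
light=[(T,B(110,250),(.043,L,.054)),(T,B(437,430),(.043,-L,.054)),
 (T,B(240,338),(.036,.0165,.03)),(T,B(180,441),(-.036,.0165,.03)),(T,B(338,391),(.036,-.0465,.03)),(T,B(277,496),(-.036,-.0465,.03)),
 (S,D(380,178),(-.036,.0165,.03)),(S,D(487,150),(.036,.0165,.03)),(S,D(425,238),(-.036,-.0465,.03)),(S,D(530,212),(.036,-.0465,.03)),
 (S,D(447,335),(-.043,-L,0)),(S,D(577,300),(.043,-L,0))]
dark=[(T,B(210,21),(.043,K,.054)),(T,B(445,135),(.043,-K,.054)),(T,B(322,93),(.036,0,.03)),(T,B(267,192),(-.036,0,.03)),
 (S,D(597,88),(-.036,0,.03)),(S,D(685,68),(.036,0,.03)),(S,D(637,198),(-.043,-K,0)),(S,D(755,165),(.043,-K,0))]
carton=[(T,A(525,80),(.025,.032,.107)),(T,A(622,108),(.025,-.032,.107)),(T,A(603,172),(-.025,-.032,.107)),(T,A(503,142),(-.025,.032,.107)),
 (S,C(208,73),(.025,.032,.107)),(S,C(267,100),(.025,-.032,.107)),(S,C(172,110),(-.025,.032,.107)),(T,A(618,224),(-.025,-.032,0))]
if __name__=='__main__':
    for n,o,x0 in(('light',light,[.4,0,0,0]),('dark',dark,[.5,0,0,0]),('carton',carton,[.5,.2,0,0])):
        p,r=fit(o,x0); print(n,p); print(r.T)
    for n,a,b,z in(('tall',A(381,209),C(57,43),.14),('drop',A(345,42),C(128,20),.102),('black',A(694,293),C(207,198),.102)):
        P,g=tri(T,a,S,b); print(n,P,g,'atz',atz(T,a,z),atz(S,b,z))
    P=atz(T,A(126,167),.109);print('red',P); P[2]=0;print((prj(S0,P)-[170,120])*6+[0,360],(prj(T,P)-[100,155])*6)
    for n,uv in(('tall',A(420,285)),):print(n,atz(T,uv,0))
E
python3 m.py
```

```text
light [ 0.4238 -0.2161  0.0029 -0.1258]
[[-0.4517  1.4273  0.3618  0.022   0.4468  0.4012 -1.0192 -0.354  -1.92
  -0.4695 -0.8595  0.3746]
 [-2.1426 -1.9791 -0.6561  0.4619 -0.6876  0.2872 -0.3373 -0.2917  0.1926
  -0.3967  1.887   1.413 ]]
dark [ 0.5766 -0.1927  0.0083 -0.0795]
[[-0.416   1.8629  0.3336  0.4318 -2.2997 -0.1185 -0.9903 -0.2547]
 [-2.0468 -1.8033 -0.4907  0.8805  0.4323 -0.9555  0.9942  0.3513]]
carton [ 0.4959  0.0957 -0.0082  0.1706]
[[-1.5767  0.5156  0.002  -1.7403  1.4348  1.166  -2.3905  1.3616]
 [-1.6989 -2.7081  0.4338  1.6768  0.1953  1.9614 -2.1132  1.2945]]
tall [0.4049 0.1522 0.1427] 0.004048157194632092 atz [0.4035 0.1537 0.14  ] [0.4087 0.1562 0.14  ]
drop [0.4946 0.2295 0.0989] 0.0003557759804888632 atz [0.4936 0.2284 0.102 ] [0.4925 0.2243 0.102 ]
black [ 0.4316 -0.0164  0.107 ] 0.0012038534821611053 atz [ 0.4322 -0.0152  0.102 ] [ 0.4356 -0.0095  0.102 ]
red [0.3785 0.3096 0.109 ]
[ 93.2589 560.5847] [177.9809 225.2282]
tall [0.3996 0.1578 0.    ]
```

```bash
sed -i 's#^def prj#_a,_b,_c,_d,_e=A,B,C,D,E\nA,B,C,D,E=[(lambda f:lambda x,y:f(x,y)-.42)(f) for f in(_a,_b,_c,_d,_e)]\ndef prj#' m.py
cat > ov.py <<'E'
from m import *
print(T['D'],S['D'])
sel=lambda o:[q for q in o if abs(q[2][2]-.03)<1e-6 or q[0] is S]
res={}
for n,o,x0 in(('light',sel(light),[.42,-.2,0,-.1]),('dark',sel(dark),[.57,-.2,0,-.1]),('carton',carton,[.5,.1,0,.17]),('carton2',carton[:4],[.5,.1,0,-.2])):
    p,r=fit(o,x0); print(n,p); print(r.T); res[n]=p
def boxes(n):
    if n=='light': H,ds=L,(.0165,-.0465)
    else: H,ds=K,(0,)
    q=[]
    for z in(0,.036,.054): q.append([(.043,H,z),(.043,-H,z),(-.043,-H,z),(-.043,H,z),(.043,H,z)])
    for d in ds: q.append([(.036,d,.03),(-.036,d,.03)])
    return q
cart=[[(.025,.032,z),(.025,-.032,z),(-.025,-.032,z),(-.025,.032,z),(.025,.032,z)] for z in(0,.107)]
def cyl(r,z): a=np.linspace(0,6.28,25); return [(r*np.cos(t),r*np.sin(t),z) for t in a]
items=[(res['light'],boxes('light')),(res['dark'],boxes('dark')),(res['carton'],cart),((.404,.1535,0,0),[cyl(.025,.14),cyl(.025,0)]),((.494,.2285,0,0),[cyl(.0165,0),cyl(.0165,.06)]),((.432,-.0155,0,0),[cyl(.02,0),cyl(.02,.102)]),((.3785,.3096,0,0),[cyl(.0225,0),cyl(.0225,.109)])]
def draw(c,x,y,w,h,f):
    im=cv2.resize(c['image'][y:y+h,x:x+w,::-1],None,fx=f,fy=f,interpolation=cv2.INTER_CUBIC)
    cols=[(255,0,0),(0,255,255),(0,0,255)]
    for p,ls in items:
        cs,sn=np.cos(p[3]),np.sin(p[3])
        for i,l in enumerate(ls):
            pts=np.array([((prj(c,[p[0]+cs*a-sn*b,p[1]+sn*a+cs*b,p[2]*0+z])-[x,y])+.5)*f-.5 for a,b,z in l])
            cv2.polylines(im,[np.int32(np.round(pts))],False,cols[i%3],1)
    return im
cv2.imwrite('pics/ov.png',np.hstack([draw(T,100,155,210,110,3),np.zeros((330,0,3),np.uint8)]))
t=draw(T,100,155,210,110,3)
a=draw(S,195,132,110,90,3); 
out=np.zeros((600,790,3),np.uint8); out[:330,:630]=t; out[330:600,:330]=a; out[330:570,340:580]=draw(S0,170,120,80,80,3)
cv2.imwrite('pics/ov.png',out)
E
python3 ov.py
```

```text
[-0.1688  0.      0.      0.      0.    ] [-0.1006  0.      0.      0.      0.    ]
light [ 0.425  -0.2136  0.003  -0.1201]
[[ 0.14   -0.0968  0.268   0.3274 -0.6427 -0.045  -1.4581 -0.0816 -0.3058
   0.8332]
 [-0.8594  0.3052 -0.9866  0.0337 -0.4157 -0.4213  0.0605 -0.582   1.7011
   1.1607]]
dark [ 0.5794 -0.1892  0.0077 -0.0761]
[[ 0.0756  0.2398 -1.7164  0.3914 -0.3542  0.2876]
 [-1.113   0.2569  0.2761 -1.1259  0.7625  0.1028]]
carton [ 0.4961  0.0973 -0.0071  0.1772]
[[-1.6941  0.4343  0.0094 -1.7705  1.6436  1.4486 -2.1337  1.3953]
 [-1.5766 -2.7011  0.462   1.822   0.1794  1.8998 -2.1045  1.3508]]
carton2 [ 0.5587  0.16   -0.2427  0.1065]
[[ 0.6145 -0.0565 -0.8695  0.2013]
 [-0.3121 -0.8494  0.2339  1.0166]]
```

View pics/ov.png

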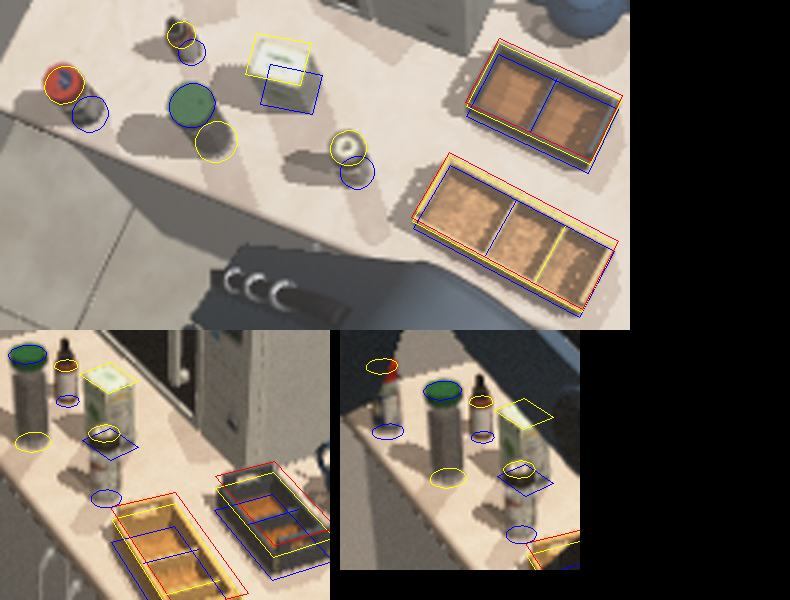

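```bash
cat > c.py <<'E'
from m import *
s3=lambda x,y:np.array([195+x/3,132+(y-330)/3])-.33
sd=[(s3(103,362),(.025,.032)),(s3(132,376),(.025,-.032)),(s3(83,378),(-.025,.032)),(s3(115,394),(-.025,-.032))]
obs=[(T,q[1],q[2][:2]) for q in carton[:4]]+[(S,u,l) for u,l in sd]
def f(p):
    cs,sn=np.cos(p[2]),np.sin(p[2])
    return np.concatenate([prj(c,[p[0]+cs*l[0]*p[3]-sn*l[1]*p[4],p[1]+sn*l[0]*p[3]+cs*l[1]*p[4],p[5]])-u for c,u,l in obs])
r=least_squares(f,[.5,.1,.1,1,1,.107],loss='soft_l1');print(r.x);print(f(r.x).reshape(-1,2).T)
for o in obs: print(atz(o[0],o[1],.107))
# caddy with end corners at .036, z0=0
for n,o in(('light',light),('dark',dark)):
    o=[(c,u,(l[0],l[1],.038 if l[2]>.05 else l[2])) for c,u,l in o]
    p,q=fit(o,[.45,-.2,0,-.1]);print(n,p);print(q.T)
    print([atz(c,u,l[2]) for c,u,l in o if l[2]==.03])
E
python3 c.py
```

```text
[0.4924 0.0912 0.1522 0.7555 0.9261 0.1109]
[[-0.6176  0.2005  0.3594 -0.0624  1.0782  0.0962  0.1696 -1.8801]
 [ 0.5183 -0.4204 -0.6095  0.5879  0.8382  2.0781 -1.647  -0.9475]]
[0.5101 0.1234 0.107 ]
[0.515  0.0658 0.107 ]
[0.4768 0.0603 0.107 ]
[0.4721 0.1195 0.107 ]
[0.5088 0.1377 0.107 ]
[0.5259 0.0852 0.107 ]
[0.4656 0.1122 0.107 ]
[0.4843 0.0548 0.107 ]
light [ 0.4243 -0.214   0.0033 -0.1272]
[[-0.3867  0.8998  0.2689 -0.1034  0.3404  0.2616 -0.7607 -0.099  -1.6962
  -0.2484 -0.6679  0.5643]
 [-0.8596 -0.8952 -0.6269  0.4738 -0.6369  0.3213 -0.3944 -0.3217  0.1174
  -0.443   1.7906  1.3532]]
[array([ 0.4605, -0.2019,  0.03  ]), array([ 0.3929, -0.1925,  0.03  ]), array([ 0.4524, -0.2643,  0.03  ]), array([ 0.384 , -0.2542,  0.03  ]), array([ 0.3939, -0.1927,  0.03  ]), array([ 0.4636, -0.2004,  0.03  ]), array([ 0.3901, -0.2544,  0.03  ]), array([ 0.4558, -0.2638,  0.03  ])]
dark [ 0.578  -0.1899  0.0083 -0.083 ]
[[-0.5258  1.2721  0.1946  0.2224 -1.9636  0.226  -0.7399  0.0101]
 [-0.7028 -0.4984 -0.6978  0.6266  0.3314 -1.0042  0.866   0.2901]]
[array([ 0.614 , -0.1925,  0.03  ]), array([ 0.5463, -0.1847,  0.03  ]), array([ 0.5559, -0.1795,  0.03  ]), array([ 0.6163, -0.1887,  0.03  ])]
```

Run:
```python
from m import *
def z(c,x,y,w,h,f,p=None):
    o=cv2.resize(c['image'][y:y+h,x:x+w,::-1],None,fx=f,fy=f,interpolation=cv2.INTER_CUBIC)
    for (px,py,yaw),col in (((.494,.0925,.09),(0,0,255)),((.496,.095,.3),(255,0,0))):
        cs,sn=np.cos(yaw),np.sin(yaw)
        for zz in(0,.107):
            pts=np.array([(prj(c,[px+cs*a-sn*b,py+sn*a+cs*b,zz])-[x,y]+.5)*f for a,b in((.025,.032),(.025,-.032),(-.025,-.032),(-.025,.032))])
            cv2.polylines(o,[np.int32(pts)],True,col,1)
    return o
cv2.imwrite('pics/cart.png',np.hstack([z(T,180,162,33,34,12),z(S,218,138,30,34,12)]))
```

```text
(no output)
```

View pics/cart.png

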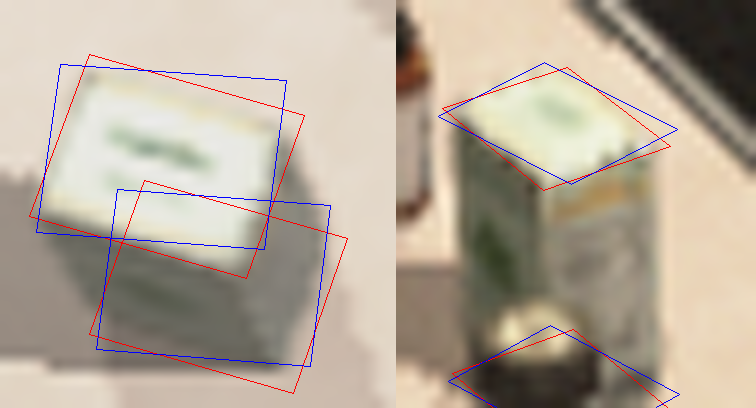

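```bash
cat > go.py <<'E'
import sys; from h import *
# usage: go.py x y z theta [x0 y0 z0] -> totals in row units, shift in target-theta axes
a=[float(v) for v in sys.argv[1:]]
o=robot.get_obs(); q=o['tool_rot']; th=2*np.arctan2(q[1],q[0]); p=np.array(a[4:7]) if len(a)>4 else o['position']
d=np.array(a[:3])-p
def ax(t): return np.round(np.array([np.cos(t)*d[0]+np.sin(t)*d[1],np.sin(t)*d[0]-np.cos(t)*d[1],-d[2]])/.03,2)
print('t',o['time'],'p',o['position'].round(4),'th',round(th,3),'twist',round(-(a[3]-th)/.1,2),'tgt-axes',ax(a[3]),'cur-axes',ax(th),'F',o['ft_force'].round(1),'w',round(o['grip_width'],4),'q',o['q'].round(2))
E
python3 go.py .404 .1535 .095 1.486 .42 -.35 .294
```

```text
t 1.2 p [-0.0069 -0.5693  0.2939] th 0.421 twist -10.65 tgt-axes [16.68 -1.95  6.63] cur-axes [  6.38 -15.53   6.63] F [ 0.1  0.8 -0.8] w 0.0869 q [-1.78  0.38  1.48  0.    1.28 -0.63]
```

Emit:
{"method": "play_rows", "body": {"steps": [1, 1, -0.05, 0, 0, 1, 1, -0.05, 0, 0, 1, 1, -0.05, 0, 0, 1, 1, -0.05, 0, 0, 1, 1, -0.05, 0, 0, 1, 1, -0.05, 0, 0, 1, 1, -0.05, 0, 0, 1, 1, -0.05, 0, 0, 1, 1, -0.05, 0, 0, 1, 1, -0.05, 0, 0]}}

```text
time: 2.2
position: [0.262, -0.4318, 0.2941]
tool_rot: [0.978, 0.21, 0.0, -0.001]
ft_force: [0.6, 0.7, -0.6]
grip_width: 0.0871
grip_force: 0.0
```

Emit:
{"method": "play_rows", "body": {"steps": [1, 1, -0.05, 0, 0, 1, 1, -0.05, 0, 0, 1, 1, -0.05, 0, 0, 1, 1, -0.05, 0, 0, 1, 1, -0.05, 0, 0, 1, 1, -0.05, 0, 0, 1, 0, 0, 0, -0.8, 1, 0, 0, 0, -0.8, 1, 0, 0, 0, -0.8, 1, 0, 0, 0, -0.8]}}

```text
time: 3.2
position: [0.4214, -0.3501, 0.2939]
tool_rot: [0.931, 0.365, -0.0, -0.001]
ft_force: [-0.2, -0.8, 0.0]
grip_width: 0.0868
grip_force: 0.0
```

Emit:
{"method": "play_rows", "body": {"steps": [1, 0, 0, 0, -0.83, 1, 0, 0, 0, -0.83, 1, 0, 0, 0, -0.83, 1, 0, 0, 0, -0.83, 1, 0, 0, 0, -0.83, 1, 0, 0, 0, -0.83, 1, 0, 0, 0, -0.83, 1, 0, 0, 0, -0.83, 1, 0, 0, 0, -0.82, 1, 0, 0, 0, 0]}}

```text
time: 4.2
position: [0.4211, -0.3504, 0.294]
tool_rot: [0.735, 0.678, 0.0, -0.001]
ft_force: [0.1, 0.5, 0.5]
grip_width: 0.087
grip_force: 0.0
```

```bash
python3 go.py .404 .1535 .24 1.486
```

```text
t 4.2 p [ 0.4211 -0.3504  0.294 ] th 1.489 twist 0.03 tgt-axes [16.69 -1.99  1.8 ] cur-axes [16.69 -1.94  1.8 ] F [0.1 0.5 0.5] w 0.087 q [-0.9   0.34  1.54  0.    1.26 -0.82]
```

Emit:
{"method": "play_rows", "body": {"steps": [1, 1, -0.12, 0, 0, 1, 1, -0.12, 0, 0, 1, 1, -0.12, 0, 0, 1, 1, -0.12, 0, 0, 1, 1, -0.12, 0, 0, 1, 1, -0.12, 0, 0, 1, 1, -0.12, 0, 0, 1, 1, -0.12, 0, 0, 1, 1, -0.12, 0, 0, 1, 1, -0.12, 0, 0]}}

```text
time: 5.2
position: [0.4094, -0.0479, 0.2944]
tool_rot: [0.736, 0.676, 0.0, -0.0]
ft_force: [-0.7, 0.4, 0.2]
grip_width: 0.087
grip_force: 0.0
```

Emit:
{"method": "play_rows", "body": {"steps": [1, 1, -0.12, 0, 0, 1, 1, -0.12, 0, 0, 1, 1, -0.12, 0, 0, 1, 1, -0.12, 0, 0, 1, 1, -0.12, 0, 0, 1, 1, -0.1, 0, 0, 1, 0.7, -0.03, 0, 0, 1, 0, 0, 0.7, 0, 1, 0, 0, 0.7, 0, 1, 0, 0, 0.4, 0]}}

```text
time: 6.2
position: [0.4033, 0.1532, 0.2391]
tool_rot: [0.736, 0.677, -0.001, -0.001]
ft_force: [-0.2, -0.4, 1.2]
grip_width: 0.087
grip_force: 0.0
```

```bash
python3 go.py .404 .1535 .095 1.486
python3 - <<'E'
from h import *
t=snap('top','t2')['image'][:,:,::-1]; s=snap('side','s2')['image'][:,:,::-1]
cv2.imwrite('pics/v2.png',np.hstack([cv2.resize(t[130:240,80:240],None,fx=2.5,fy=2.5),cv2.resize(s[120:230,160:320],None,fx=2.5,fy=2.5)]))
E
```

```text
t 6.2 p [0.4033 0.1532 0.2391] th 1.487 twist 0.01 tgt-axes [0.01 0.02 4.8 ] cur-axes [0.01 0.02 4.8 ] F [-0.2 -0.4  1.2] w 0.087 q [0.1  0.24 1.87 0.   1.03 0.19]
```

View pics/v2.png

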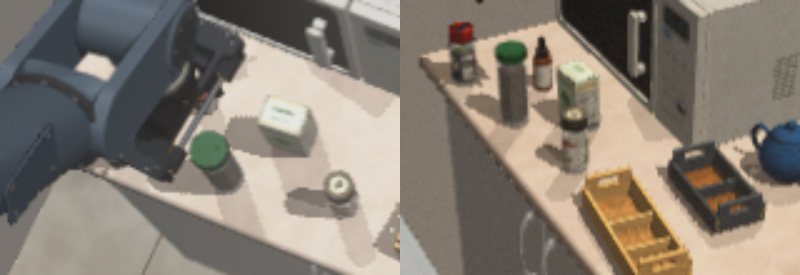

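Run:
```python
from m import *
for z in(.239,.31,.35): print(z,(prj(T,[.4033,.1532,z])-[80,130])*2.5, (prj(S,[.4033,.1532,z])-[160,120])*2.5+[400,0])
for P in([.404,.1535,.14],[.404,.1535,0]): print((prj(T,P)-[80,130])*2.5,(prj(S,P)-[160,120])*2.5+[400,0])
print(tri(T,A(126,167),S,np.array([184.2,131.])))
```

```text
0.239 [192.6884 125.1466] [505.4784  -6.1093]
0.31 [179.6584 105.3576] [502.9247 -48.217 ]
0.35 [171.7633  93.3408] [501.455  -72.7901]
[209.0336 149.3014] [509.2421  49.3404]
[229.0502 179.5474] [513.8549 122.3063]
(array([0.3803, 0.3103, 0.1111]), np.float64(0.0029712915373417415))
```

Emit:
{"method": "play_rows", "body": {"steps": [1, 0, 0, 0.8, 0, 1, 0, 0, 0.8, 0, 1, 0, 0, 0.8, 0, 1, 0, 0, 0.8, 0, 1, 0, 0, 0.8, 0, 1, 0, 0, 0.8, 0, 1, 0, 0, 0, 0, -1, 0, 0, 0, 0, -1, 0, 0, 0, 0, -1, 0, 0, 0, 0], "grip_force": 25}}

```text
time: 7.3
position: [0.4058, 0.1524, 0.0978]
tool_rot: [0.736, 0.677, 0.001, 0.001]
ft_force: [-0.4, -0.8, 0.3]
grip_width: 0.0706
grip_force: 0.0
```

Emit:
{"method": "play_rows", "body": {"steps": [-1, 0, 0, 0, 0, -1, 0, 0, 0, 0, -1, 0, 0, 0, 0, -1, 0, 0, 0, 0, -1, 0, 0, 0, 0, -1, 0, 0, 0, 0, -1, 0, 0, -0.3, 0, -1, 0, 0, -0.5, 0, -1, 0, 0, 0, 0, -1, 0, 0, 0, 0]}}

```text
time: 8.3
position: [0.4048, 0.1522, 0.1206]
tool_rot: [0.736, 0.677, 0.0, 0.0]
ft_force: [0.4, 0.4, -3.9]
grip_width: 0.0491
grip_force: 25.0
```

```bash
python3 go.py .577 -.2254 .25 1.486
```

```text
t 8.3 p [0.4048 0.1522 0.1206] th 1.487 twist 0.01 tgt-axes [-12.05   6.78  -4.31] cur-axes [-12.06   6.77  -4.31] F [ 0.4  0.4 -3.9] w 0.0491 q [ 0.1   0.46  2.   -0.    0.68  0.18]
```

Emit:
{"method": "play_rows", "body": {"steps": [-1, 0, 0, -0.86, 0, -1, 0, 0, -0.86, 0, -1, 0, 0, -0.86, 0, -1, 0, 0, -0.86, 0, -1, 0, 0, -0.87, 0, -1, -1, 0, 0, 0, -1, -1, 0, 0, 0, -1, -1, 0, 0, 0, -1, -1, 0, 0, 0, -1, -1, 0, 0, 0]}}

```text
time: 9.3
position: [0.391, 0.0018, 0.2489]
tool_rot: [0.736, 0.677, -0.001, -0.001]
ft_force: [0.6, -0.8, -4.2]
grip_width: 0.0488
grip_force: 25.0
```

Emit:
{"method": "play_rows", "body": {"steps": [-1, -1, 0, 0, 0, -1, -1, 0, 0, 0, -1, -1, 0, 0, 0, -1, -0.57, 0.96, 0, 0, -1, -0.57, 0.96, 0, 0, -1, -0.58, 0.97, 0, 0, -1, -0.58, 0.97, 0, 0, -1, -0.58, 0.97, 0, 0, -1, -0.58, 0.97, 0, 0, -1, -0.58, 0.97, 0, 0]}}

```text
time: 10.3
position: [0.5769, -0.2251, 0.2477]
tool_rot: [0.736, 0.677, -0.001, -0.002]
ft_force: [-0.6, 0.1, -4.1]
grip_width: 0.0492
grip_force: 25.0
```

Emit:
{"method": "play_rows", "body": {"steps": [-1, 0, 0, 0.5, 0, -1, 0, 0, 0.5, 0, -1, 0, 0, 0.5, 0, -1, 0, 0, 0.5, 0, -1, 0, 0, 0.5, 0, -1, 0, 0, 0, 0, -1, 0, 0, 0, 0, -1, 0, 0, 0, 0, -1, 0, 0, 0, 0, -1, 0, 0, 0, 0]}}

```text
time: 11.3
position: [0.5773, -0.225, 0.1756]
tool_rot: [0.736, 0.677, 0.0, 0.001]
ft_force: [-0.1, -0.1, -4.0]
grip_width: 0.0489
grip_force: 25.0
```

```bash
python3 go.py .577 -.2254 .1025 1.486
python3 - <<'E'
from h import *
t=snap('top','t3')['image'][:,:,::-1]; s=snap('side','s3')['image'][:,:,::-1]
cv2.imwrite('pics/v3.png',np.hstack([cv2.resize(t[150:270,220:320],None,fx=4,fy=4),cv2.resize(s[150:270,220:320],None,fx=4,fy=4)]))
E
```

```text
t 11.3 p [ 0.5773 -0.225   0.1756] th 1.487 twist 0.01 tgt-axes [-0.01 -0.01  2.44] cur-axes [-0.01 -0.01  2.44] F [-0.1 -0.1 -4. ] w 0.0489 q [-0.55  0.57  1.49  0.    1.07 -0.47]
```

View pics/v3.png

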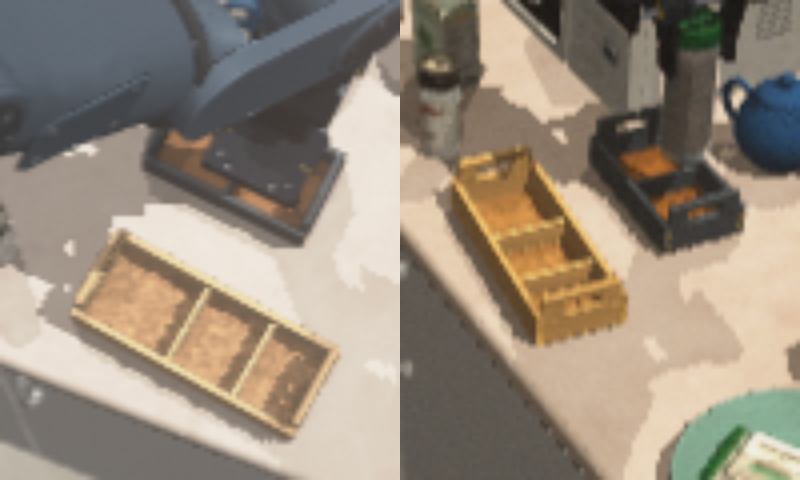

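Emit:
{"method": "play_rows", "body": {"steps": [-1, 0, 0, 0.4, 0, -1, 0, 0, 0.4, 0, -1, 0, 0, 0.4, 0, -1, 0, 0, 0.4, 0, -1, 0, 0, 0.3, 0, -1, 0, 0, 0.2, 0, -1, 0, 0, 0.1, 0, -1, 0, 0, 0.1, 0, -1, 0, 0, 0, 0, -1, 0, 0, 0, 0]}}

```text
time: 12.4
position: [0.5772, -0.2249, 0.1062]
tool_rot: [0.736, 0.677, 0.0, 0.0]
ft_force: [0.5, -0.0, -4.7]
grip_width: 0.049
grip_force: 25.0
```

Emit:
{"method": "play_rows", "body": {"steps": [-1, 0, 0, 0.05, 0, -1, 0, 0, 0.05, 0, -1, 0, 0, 0, 0, -1, 0, 0, 0, 0, -1, 0, 0, 0, 0, -1, 0, 0, 0, 0, -1, 0, 0, 0, 0, -1, 0, 0, 0, 0, -1, 0, 0, 0, 0, -1, 0, 0, 0, 0]}}

```text
time: 13.4
position: [0.5771, -0.2249, 0.1032]
tool_rot: [0.736, 0.677, 0.0, 0.0]
ft_force: [-0.5, 0.7, 0.5]
grip_width: 0.049
grip_force: 25.0
```

Emit:
{"method": "play_rows", "body": {"steps": [1, 0, 0, 0, 0, 1, 0, 0, 0, 0, 1, 0, 0, 0, 0, 1, 0, 0, 0, 0, 1, 0, 0, 0, 0, 1, 0, 0, -0.8, 0, 1, 0, 0, -1, 0, 1, 0, 0, -1, 0, 1, 0, 0, -1, 0, 1, 0, 0, -1, 0]}}

```text
time: 14.4
position: [0.5767, -0.2247, 0.248]
tool_rot: [0.736, 0.677, -0.0, -0.0]
ft_force: [-0.1, 0.2, 1.0]
grip_width: 0.0868
grip_force: 0.0
```

Emit:
{"method": "play_rows", "body": {"steps": [1, 0.58, -0.8, 0, 0, 1, 0.58, -0.8, 0, 0, 1, 0.58, -0.8, 0, 0, 1, 0.58, -0.8, 0, 0, 1, 0.58, -0.8, 0, 0, 1, 0.58, -0.8, 0, 0, 1, 0.58, -0.8, 0, 0, 1, 1, -0.18, 0, 0, 1, 1, -0.18, 0, 0, 1, 1, -0.18, 0, 0]}}

```text
time: 15.4
position: [0.4108, 0.0026, 0.2471]
tool_rot: [0.736, 0.676, 0.0, 0.0]
ft_force: [-0.0, -0.2, -0.9]
grip_width: 0.0872
grip_force: 0.0
```

Emit:
{"method": "play_rows", "body": {"steps": [1, 1, -0.18, 0, 0, 1, 1, -0.18, 0, 0, 1, 1, -0.18, 0, 0, 1, 1, -0.18, 0, 0, 1, 1, -0.18, 0, 0, 1, 1, -0.18, 0, 0, 1, 1, -0.18, 0, 0, 1, 1, -0.18, 0, 0, 1, 1, -0.18, 0, 0, 1, 1, -0.18, 0, 0]}}

```text
time: 16.4
position: [0.3821, 0.3064, 0.247]
tool_rot: [0.736, 0.677, 0.0, 0.0]
ft_force: [0.3, 0.6, 0.6]
grip_width: 0.0872
grip_force: 0.0
```

```bash
python3 go.py .38 .31 .08 1.486
python3 - <<'E'
from h import *
t=snap('top','t4')['image'][:,:,::-1]; s=snap('side','s4')['image'][:,:,::-1]
cv2.imwrite('pics/v4.png',np.vstack([np.hstack([cv2.resize(t[150:270,180:310],None,fx=3,fy=3),cv2.resize(s[150:270,200:310],None,fx=3,fy=3)]),np.hstack([cv2.resize(t[140:220,80:210],None,fx=3,fy=3),cv2.resize(s[90:170,160:270],None,fx=3,fy=3)])]))
E
```

```text
t 16.4 p [0.3821 0.3064 0.247 ] th 1.487 twist 0.01 tgt-axes [ 0.11 -0.08  5.57] cur-axes [ 0.11 -0.08  5.57] F [0.3 0.6 0.6] w 0.0872 q [ 0.45  0.31  1.73 -0.    1.09  0.53]
```

View pics/v4.png

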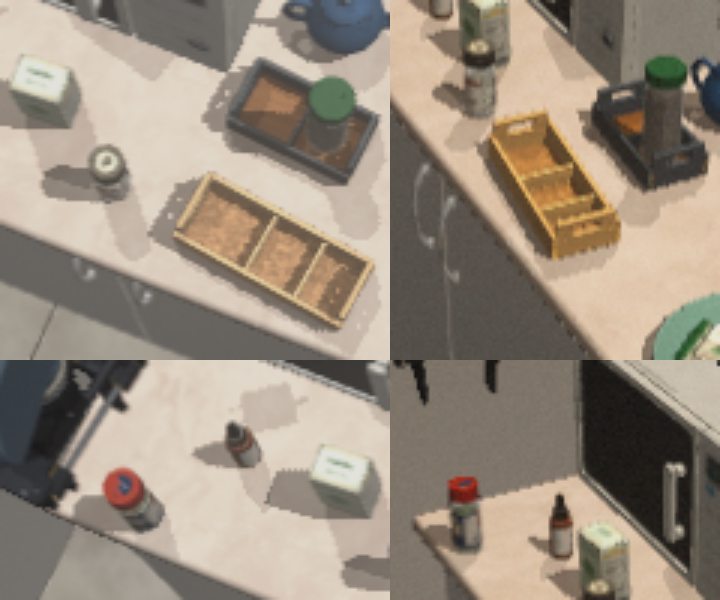

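Emit:
{"method": "play_rows", "body": {"steps": [1, 0.11, -0.08, 0.7, 0, 1, 0, 0, 0.7, 0, 1, 0, 0, 0.7, 0, 1, 0, 0, 0.7, 0, 1, 0, 0, 0.7, 0, 1, 0, 0, 0.7, 0, 1, 0, 0, 0.7, 0, 1, 0, 0, 0.67, 0, 1, 0, 0, 0, 0, -1, 0, 0, 0, 0]}}

```text
time: 17.5
position: [0.3804, 0.3082, 0.0799]
tool_rot: [0.736, 0.677, -0.0, -0.0]
ft_force: [-0.1, 0.0, 0.2]
grip_width: 0.0842
grip_force: 0.0
```

Emit:
{"method": "play_rows", "body": {"steps": [-1, 0, 0, 0, 0, -1, 0, 0, 0, 0, -1, 0, 0, 0, 0, -1, 0, 0, 0, 0, -1, 0, 0, 0, 0, -1, 0, 0, 0, 0, -1, 0, 0, 0, 0, -1, 0, 0, 0, 0, -1, 0, 0, 0, 0, -1, 0, 0, 0, 0]}}

```text
time: 18.5
position: [0.3803, 0.3087, 0.0799]
tool_rot: [0.736, 0.677, 0.0, -0.0]
ft_force: [-0.6, 0.2, 5.4]
grip_width: 0.043
grip_force: 25.0
```

```bash
python3 go.py .583 -.152 .25 1.486
```

```text
t 18.5 p [0.3803 0.3087 0.0799] th 1.487 twist 0.01 tgt-axes [-14.73   8.03  -5.67] cur-axes [-14.74   8.02  -5.67] F [-0.6  0.2  5.4] w 0.043 q [0.45 0.59 1.89 0.   0.66 0.54]
```

Emit:
{"method": "play_rows", "body": {"steps": [-1, 0, 0, -0.4, 0, -1, 0, 0, -0.8, 0, -1, 0, 0, -0.8, 0, -1, 0, 0, -0.9, 0, -1, 0, 0, -0.9, 0, -1, 0, 0, -0.9, 0, -1, 0, 0, -0.97, 0, -1, 0, 0, 0, 0, -1, -1, 0.18, 0, 0, -1, -1, 0.18, 0, 0]}}

```text
time: 19.5
position: [0.3853, 0.2474, 0.2492]
tool_rot: [0.735, 0.678, -0.001, -0.0]
ft_force: [0.6, -0.7, -1.6]
grip_width: 0.0426
grip_force: 25.1
```

Emit:
{"method": "play_rows", "body": {"steps": [-1, -1, 0.18, 0, 0, -1, -1, 0.18, 0, 0, -1, -1, 0.18, 0, 0, -1, -1, 0.18, 0, 0, -1, -1, 0.18, 0, 0, -1, -1, 0.18, 0, 0, -1, -1, 0.18, 0, 0, -1, -1, 0.18, 0, 0, -1, 0, 0, 0, 0, -1, 0, 0, 0, 0]}}

```text
time: 20.5
position: [0.4082, 0.005, 0.2491]
tool_rot: [0.737, 0.676, -0.0, -0.001]
ft_force: [-0.6, 0.3, -1.5]
grip_width: 0.0427
grip_force: 25.0
```

Emit:
{"method": "play_rows", "body": {"steps": [-1, -0.59, 0.78, 0, 0, -1, -0.59, 0.78, 0, 0, -1, -0.59, 0.78, 0, 0, -1, -0.59, 0.78, 0, 0, -1, -0.59, 0.78, 0, 0, -1, -0.59, 0.78, 0, 0, -1, -0.59, 0.78, 0, 0, -1, -0.6, 0.78, 0, 0, -1, 0, 0, 0, 0, -1, 0, 0, 0, 0]}}

```text
time: 21.5
position: [0.5831, -0.1504, 0.2487]
tool_rot: [0.736, 0.677, -0.0, -0.002]
ft_force: [-0.0, 0.3, -1.5]
grip_width: 0.0432
grip_force: 25.0
```

```bash
python3 go.py .583 -.152 .086 1.486
```

```text
t 21.5 p [ 0.5831 -0.1504  0.2487] th 1.488 twist 0.02 tgt-axes [-0.05  0.    5.42] cur-axes [-0.05  0.    5.42] F [-0.   0.3 -1.5] w 0.0432 q [-0.44  0.47  1.46  0.    1.22 -0.36]
```

Emit:
{"method": "play_rows", "body": {"steps": [-1, -0.05, 0, 0.6, 0, -1, 0, 0, 0.7, 0, -1, 0, 0, 0.7, 0, -1, 0, 0, 0.7, 0, -1, 0, 0, 0.7, 0, -1, 0, 0, 0.6, 0, -1, 0, 0, 0.5, 0, -1, 0, 0, 0.4, 0, -1, 0, 0, 0.2, 0, -1, 0, 0, 0.1, 0]}}

```text
time: 22.5
position: [0.583, -0.1526, 0.0935]
tool_rot: [0.736, 0.677, -0.0, -0.001]
ft_force: [-0.1, 0.3, -1.8]
grip_width: 0.0431
grip_force: 25.0
```

Emit:
{"method": "play_rows", "body": {"steps": [-1, 0, 0, 0.07, 0, -1, 0, 0, 0, 0, -1, 0, 0, 0, 0, -1, 0, 0, 0, 0, -1, 0, 0, 0, 0, -1, 0, 0, 0, 0, -1, 0, 0, 0, 0, -1, 0, 0, 0, 0, -1, 0, 0, 0, 0, -1, 0, 0, 0, 0]}}

```text
time: 23.5
position: [0.5835, -0.1534, 0.0917]
tool_rot: [0.736, 0.677, -0.0, -0.0]
ft_force: [-0.0, -0.2, -1.2]
grip_width: 0.0427
grip_force: 25.0
```

Emit:
{"method": "play_rows", "body": {"steps": [-1, 0, 0, 0.06, 0, -1, 0, 0, 0.06, 0, -1, 0, 0, 0, 0, -1, 0, 0, 0, 0, -1, 0, 0, 0, 0, -1, 0, 0, 0, 0, -1, 0, 0, 0, 0, -1, 0, 0, 0, 0, -1, 0, 0, 0, 0, -1, 0, 0, 0, 0]}}

```text
time: 24.5
position: [0.5835, -0.1534, 0.0882]
tool_rot: [0.736, 0.677, 0.0, 0.0]
ft_force: [-0.5, -0.2, -1.3]
grip_width: 0.0429
grip_force: 25.0
```

Emit:
{"method": "play_rows", "body": {"steps": [-1, 0, 0, 0.05, 0, -1, 0, 0, 0, 0, -1, 0, 0, 0, 0, -1, 0, 0, 0.03, 0, -1, 0, 0, 0, 0, -1, 0, 0, 0, 0, -1, 0, 0, 0, 0, -1, 0, 0, 0, 0, -1, 0, 0, 0, 0, -1, 0, 0, 0, 0]}}

```text
time: 25.5
position: [0.5836, -0.1535, 0.086]
tool_rot: [0.736, 0.677, 0.0, 0.0]
ft_force: [-1.3, -0.5, 2.9]
grip_width: 0.0433
grip_force: 25.1
```

Emit:
{"method": "play_rows", "body": {"steps": [1, 0, 0, 0, 0, 1, 0, 0, 0, 0, 1, 0, 0, 0, 0, 1, 0, 0, 0, 0, 1, 0, 0, 0, 0, 1, 0, 0, -0.6, 0, 1, 0, 0, -1, 0, 1, 0, 0, -1, 0, 1, 0, 0, -1, 0, 1, 0, 0, -1, 0]}}

```text
time: 26.5
position: [0.5833, -0.1533, 0.2248]
tool_rot: [0.736, 0.677, -0.0, -0.0]
ft_force: [0.0, -0.7, -0.2]
grip_width: 0.0868
grip_force: 0.0
```

Emit:
{"method": "play_rows", "body": {"steps": [1, 0, 0, -0.8, 0.46, 1, 0.56, -0.8, 0, 0, 1, 0.56, -0.8, 0, 0, 1, 0.56, -0.8, 0, 0, 1, 0.56, -0.8, 0, 0, 1, 0.56, -0.8, 0, 0, 1, 0.56, -0.8, 0, 0, 1, 0.55, -0.81, 0, 0, 1, 0, 0, 0, 0, 1, 0, 0, 0, 0]}}

```text
time: 27.5
position: [0.4321, -0.0152, 0.2481]
tool_rot: [0.751, 0.66, 0.0, 0.001]
ft_force: [0.1, -0.1, 0.4]
grip_width: 0.087
grip_force: 0.0
```

```bash
python3 go.py .432 -.0155 .07 1.441
```

```text
t 27.5 p [ 0.4321 -0.0152  0.2481] th 1.442 twist 0.01 tgt-axes [-0.01 -0.    5.94] cur-axes [-0.01 -0.    5.94] F [ 0.1 -0.1  0.4] w 0.087 q [-0.29  0.23  1.86 -0.    1.05 -0.17]
```

Emit:
{"method": "play_rows", "body": {"steps": [1, 0, 0, 0.8, 0, 1, 0, 0, 0.8, 0, 1, 0, 0, 0.8, 0, 1, 0, 0, 0.8, 0, 1, 0, 0, 0.8, 0, 1, 0, 0, 0.8, 0, 1, 0, 0, 0.7, 0, 1, 0, 0, 0.44, 0, 1, 0, 0, 0, 0, -1, 0, 0, 0, 0]}}

```text
time: 28.5
position: [0.433, -0.016, 0.0693]
tool_rot: [0.752, 0.659, 0.0, 0.0]
ft_force: [0.5, 0.3, 0.6]
grip_width: 0.0838
grip_force: 0.0
```

Emit:
{"method": "play_rows", "body": {"steps": [-1, 0, 0, 0, 0, -1, 0, 0, 0, 0, -1, 0, 0, 0, 0, -1, 0, 0, 0, 0, -1, 0, 0, 0, 0, -1, 0, 0, 0, 0, -1, 0, 0, 0, 0, -1, 0, 0, 0, 0, -1, 0, 0, 0, 0, -1, 0, 0, 0, 0]}}

```text
time: 29.5
position: [0.4318, -0.0153, 0.0696]
tool_rot: [0.752, 0.66, -0.0, -0.0]
ft_force: [-1.5, -0.2, 3.7]
grip_width: 0.0395
grip_force: 25.0
```

```bash
python3 go.py .422 -.2284 .22 1.441
```

```text
t 29.5 p [ 0.4318 -0.0153  0.0696] th 1.441 twist -0.0 tgt-axes [-7.09  0.6  -5.01] cur-axes [-7.09  0.6  -5.01] F [-1.5 -0.2  3.7] w 0.0395 q [-0.3   0.57  2.04  0.    0.54 -0.17]
```

Emit:
{"method": "play_rows", "body": {"steps": [-1, 0, 0, -0.5, 0, -1, 0, 0, -0.9, 0, -1, 0, 0, -0.9, 0, -1, 0, 0, -0.9, 0, -1, 0, 0, -0.9, 0, -1, 0, 0, -0.9, 0, -1, -0.8, 0.06, 0, 0, -1, -0.9, 0.08, 0, 0, -1, -0.9, 0.08, 0, 0, -1, -0.9, 0.08, 0, 0]}}

```text
time: 30.5
position: [0.4267, -0.1212, 0.2193]
tool_rot: [0.751, 0.66, -0.0, -0.0]
ft_force: [0.3, -0.1, -0.9]
grip_width: 0.0396
grip_force: 25.0
```

Emit:
{"method": "play_rows", "body": {"steps": [-1, -0.9, 0.08, 0, 0, -1, -0.9, 0.08, 0, 0, -1, -0.9, 0.08, 0, 0, -1, -0.89, 0.06, 0, 0, -1, 0, 0, 0, 0, -1, 0, 0, 0.8, 0, -1, 0, 0, 0.8, 0, -1, 0, 0, 0.8, 0, -1, 0, 0, 0, 0, -1, 0, 0, 0, 0]}}

```text
time: 31.5
position: [0.4218, -0.2277, 0.1474]
tool_rot: [0.751, 0.66, -0.0, -0.001]
ft_force: [0.6, 0.4, -1.2]
grip_width: 0.0395
grip_force: 25.0
```

```bash
python3 go.py .422 -.2284 .0756 1.441
```

```text
t 31.5 p [ 0.4218 -0.2277  0.1474] th 1.441 twist 0.0 tgt-axes [-0.02  0.01  2.39] cur-axes [-0.02  0.01  2.39] F [ 0.6  0.4 -1.2] w 0.0395 q [-0.73  0.45  1.87  0.    0.82 -0.6 ]
```

Emit:
{"method": "play_rows", "body": {"steps": [-1, 0, 0, 0.5, 0, -1, 0, 0, 0.5, 0, -1, 0, 0, 0.5, 0, -1, 0, 0, 0.4, 0, -1, 0, 0, 0.2, 0, -1, 0, 0, 0.15, 0, -1, 0, 0, 0, 0, -1, 0, 0, 0, 0, -1, 0, 0, 0, 0, -1, 0, 0, 0, 0]}}

```text
time: 32.5
position: [0.4223, -0.2287, 0.0805]
tool_rot: [0.752, 0.66, 0.0, 0.0]
ft_force: [0.3, -0.7, -0.5]
grip_width: 0.04
grip_force: 25.0
```

Emit:
{"method": "play_rows", "body": {"steps": [-1, 0, 0, 0.05, 0, -1, 0, 0, 0, 0, -1, 0, 0, 0.05, 0, -1, 0, 0, 0, 0, -1, 0, 0, 0, 0, -1, 0, 0, 0, 0, -1, 0, 0, 0, 0, -1, 0, 0, 0, 0, -1, 0, 0, 0, 0, -1, 0, 0, 0, 0]}}

```text
time: 33.5
position: [0.4221, -0.2285, 0.077]
tool_rot: [0.752, 0.66, 0.0, -0.0]
ft_force: [-0.2, -0.4, -1.5]
grip_width: 0.0399
grip_force: 25.0
```

Emit:
{"method": "play_rows", "body": {"steps": [-1, 0, 0, 0.05, 0, -1, 0, 0, 0, 0, -1, 0, 0, 0, 0, -1, 0, 0, 0, 0, -1, 0, 0, 0, 0, -1, 0, 0, 0, 0, -1, 0, 0, 0, 0, -1, 0, 0, 0, 0, -1, 0, 0, 0, 0, -1, 0, 0, 0, 0]}}

```text
time: 34.5
position: [0.4222, -0.2286, 0.0757]
tool_rot: [0.752, 0.66, 0.0, 0.0]
ft_force: [0.2, 0.0, 4.0]
grip_width: 0.0396
grip_force: 25.0
```

Emit:
{"method": "play_rows", "body": {"steps": [1, 0, 0, 0, 0, 1, 0, 0, 0, 0, 1, 0, 0, 0, 0, 1, 0, 0, 0, 0, 1, 0, 0, 0, 0, 1, 0, 0, -0.8, 0, 1, 0, 0, -1, 0, 1, 0, 0, -1, 0, 1, 0, 0, -1, 0, 1, 0, 0, -1, 0]}}

```text
time: 35.5
position: [0.4218, -0.2282, 0.2207]
tool_rot: [0.752, 0.66, -0.0, -0.0]
ft_force: [-0.2, -0.3, -0.2]
grip_width: 0.0865
grip_force: 0.0
```

Emit:
{"method": "play_rows", "body": {"steps": [1, 0, 0, -1, 0.85, 1, 0, 0, 0, 0.85, 1, 0, 0, 0, 0.85, 1, 0, 0, 0, 0.85, 1, 0, 0, 0, 0.85, 1, 0, 0, 0, 0.85, 1, 0, 0, 0, 0.85, 1, 0, 0, 0, 0.85, 1, 0, 0, 0, 0.85, 1, 0, 0, 0, 0.85]}}

```text
time: 36.5
position: [0.4218, -0.2283, 0.2494]
tool_rot: [0.957, 0.289, -0.0, -0.0]
ft_force: [0.5, 0.1, 0.1]
grip_width: 0.0872
grip_force: 0.0
```

Emit:
{"method": "play_rows", "body": {"steps": [1, 0, 0, 0, 0.85, 1, 0, 0, 0, 0.85, 1, 0, 0, 0, 0.85, 1, 0, 0, 0, 0.85, 1, 0, 0, 0, 0.85, 1, 0, 0, 0, 0.76, 1, 0.28, -0.87, 0, 0, 1, 0.28, -0.87, 0, 0, 1, 0.28, -0.87, 0, 0, 1, 0.28, -0.87, 0, 0]}}

```text
time: 37.5
position: [0.446, -0.1204, 0.2494]
tool_rot: [0.999, 0.045, -0.0, -0.0]
ft_force: [-0.7, -0.1, 0.6]
grip_width: 0.0872
grip_force: 0.0
```

Emit:
{"method": "play_rows", "body": {"steps": [1, 0.28, -0.87, 0, 0, 1, 0.28, -0.87, 0, 0, 1, 0.28, -0.87, 0, 0, 1, 0.28, -0.87, 0, 0, 1, 0.28, -0.87, 0, 0, 1, 0.28, -0.87, 0, 0, 1, 0.28, -0.87, 0, 0, 1, 0.27, -0.87, 0, 0, 1, 0, 0, 0, 0, 1, 0, 0, 0, 0]}}

```text
time: 38.5
position: [0.4937, 0.0927, 0.2493]
tool_rot: [0.999, 0.046, -0.0, 0.0]
ft_force: [-0.1, 0.1, -0.6]
grip_width: 0.0869
grip_force: 0.0
```

```bash
python3 go.py .494 .0925 .085 .09
python3 - <<'E'
from m import *
t=snap('top','t5'); s=snap('side','s5')
def z(c,x,y,w,h,f): return cv2.resize(c['image'][y:y+h,x:x+w,::-1],None,fx=f,fy=f,interpolation=cv2.INTER_CUBIC)
cv2.imwrite('pics/v5.png',np.vstack([np.hstack([z(t,150,140,130,100,3),z(s,200,60,130,100,3)]),np.hstack([z(t,225,160,130,100,3),z(s,205,150,130,100,3)])]))
E
```

```text
t 38.5 p [0.4937 0.0927 0.2493] th 0.091 twist 0.01 tgt-axes [0.01 0.01 5.48] cur-axes [0.01 0.01 5.48] F [-0.1  0.1 -0.6] w 0.0869 q [-0.04  0.33  1.7  -0.    1.11  1.44]
```

View pics/v5.png

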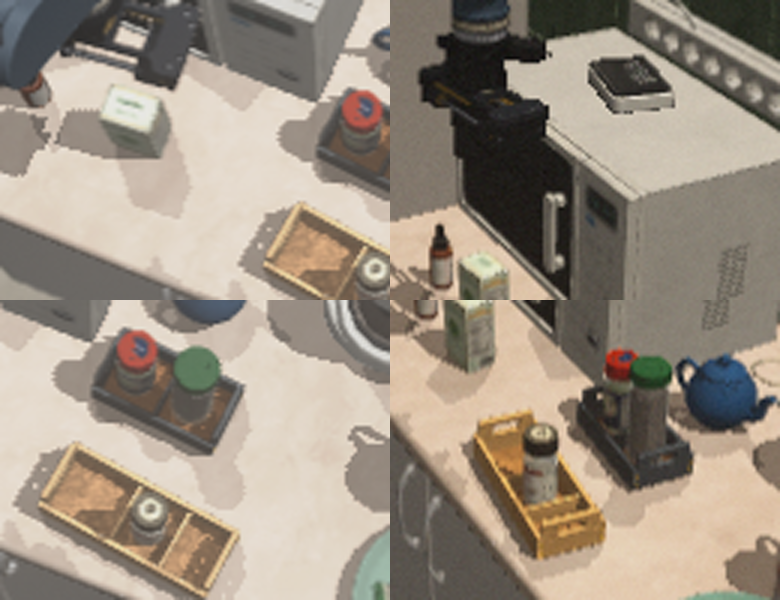

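Emit:
{"method": "play_rows", "body": {"steps": [1, 0, 0, 0.7, 0, 1, 0, 0, 0.7, 0, 1, 0, 0, 0.7, 0, 1, 0, 0, 0.7, 0, 1, 0, 0, 0.7, 0, 1, 0, 0, 0.7, 0, 1, 0, 0, 0.7, 0, 1, 0, 0, 0.58, 0, 1, 0, 0, 0, 0, 1, 0, 0, 0, 0]}}

```text
time: 39.6
position: [0.4941, 0.0916, 0.0852]
tool_rot: [0.999, 0.044, -0.0, 0.0]
ft_force: [-0.7, -0.5, -0.1]
grip_width: 0.087
grip_force: 0.0
```

Emit:
{"method": "play_rows", "body": {"steps": [-1, 0, 0, 0, 0, -1, 0, 0, 0, 0, -1, 0, 0, 0, 0, -1, 0, 0, 0, 0, -1, 0, 0, 0, 0, -1, 0, 0, 0, 0, -1, 0, 0, 0, 0, -1, 0, 0, 0, 0, -1, 0, 0, 0, 0, -1, 0, 0, 0, 0]}}

```text
time: 40.6
position: [0.4946, 0.0926, 0.0857]
tool_rot: [0.999, 0.045, 0.001, -0.0]
ft_force: [0.2, 1.5, 6.2]
grip_width: 0.0645
grip_force: 24.9
```

```bash
python3 go.py .4325 -.1548 .25 -.13
```

```text
t 40.6 p [0.4946 0.0926 0.0857] th 0.09 twist 2.2 tgt-axes [-0.98  8.45 -5.48] cur-axes [-2.8   8.03 -5.48] F [0.2 1.5 6.2] w 0.0645 q [-0.04  0.59  1.86  0.    0.7   1.44]
```

Emit:
{"method": "play_rows", "body": {"steps": [-1, 0, 0, -0.4, 0, -1, 0, 0, -0.8, 0, -1, 0, 0, -0.8, 0, -1, 0, 0, -0.8, 0, -1, 0, 0, -0.9, 0, -1, 0, 0, -0.9, 0, -1, 0, 0, -0.9, 0, -1, 0, 0, 0, 0.7, -1, 0, 0, 0, 0.8, -1, 0, 0, 0, 0.7]}}

```text
time: 41.6
position: [0.4935, 0.0923, 0.2507]
tool_rot: [0.998, -0.067, -0.0, 0.0]
ft_force: [-0.1, 0.0, -1.5]
grip_width: 0.0648
grip_force: 24.8
```

Emit:
{"method": "play_rows", "body": {"steps": [-1, -0.11, 0.94, 0, 0, -1, -0.11, 0.94, 0, 0, -1, -0.11, 0.94, 0, 0, -1, -0.11, 0.94, 0, 0, -1, -0.11, 0.94, 0, 0, -1, -0.11, 0.94, 0, 0, -1, -0.11, 0.94, 0, 0, -1, -0.11, 0.94, 0, 0, -1, -0.1, 0.93, 0, 0, -1, 0, 0, 0, 0]}}

```text
time: 42.6
position: [0.4315, -0.158, 0.2505]
tool_rot: [0.998, -0.067, 0.0, 0.001]
ft_force: [0.5, 0.2, -0.7]
grip_width: 0.0646
grip_force: 24.8
```

```bash
python3 go.py .4325 -.1548 .0917 -.13
```

```text
t 42.6 p [ 0.4315 -0.158   0.2505] th -0.134 twist -0.04 tgt-axes [ 0.02 -0.11  5.29] cur-axes [ 0.02 -0.11  5.29] F [ 0.5  0.2 -0.7] w 0.0646 q [-0.59  0.27  1.8  -0.    1.08  1.11]
```

Emit:
{"method": "play_rows", "body": {"steps": [-1, 0, -0.2, 0, 0, -1, 0, 0, 0.6, 0, -1, 0, 0, 0.6, 0, -1, 0, 0, 0.6, 0, -1, 0, 0, 0.6, 0, -1, 0, 0, 0.6, 0, -1, 0, 0, 0, 0, -1, 0, 0, 0, 0, -1, 0, 0, 0, 0, -1, 0, 0, 0, 0]}}

```text
time: 43.6
position: [0.4335, -0.1492, 0.1611]
tool_rot: [0.998, -0.065, 0.001, 0.0]
ft_force: [0.2, -0.7, -0.9]
grip_width: 0.0642
grip_force: 24.8
```

```bash
python3 go.py .4328 -.152 .0917 -.13
python3 - <<'E'
from m import *
t=snap('top','t6'); s=snap('side','s6')
def z(c,x,y,w,h,f): return cv2.resize(c['image'][y:y+h,x:x+w,::-1],None,fx=f,fy=f,interpolation=cv2.INTER_CUBIC)
im=z(s,215,120,80,120,5)
for d in(-.032,.032):
  for e in(-.025,.025):
    cs,sn=np.cos(-.13),np.sin(-.13)
    q=np.array([(prj(s,[.4328+cs*e-sn*d,-.152+sn*e+cs*d,zz])-[215,120]+.5)*5 for zz in(.07,.006)])
    cv2.line(im,*[tuple(int(v) for v in k) for k in q],(0,0,255),1)
for d in(.099,.019):
  for e in(-.036,.036):
    q=np.array([(prj(s,[.424+cs*e-sn*d,-.2135+sn*e+cs*d,zz])-[215,120]+.5)*5 for zz in(.03,.006)])
    cv2.line(im,*[tuple(int(v) for v in k) for k in q],(255,0,0),1)
cv2.imwrite('pics/v6.png',np.hstack([im,z(t,225,180,80,120,5)]))
E
```

```text
t 43.6 p [ 0.4335 -0.1492  0.1611] th -0.13 twist 0.0 tgt-axes [-0.01  0.1   2.31] cur-axes [-0.01  0.1   2.31] F [ 0.2 -0.7 -0.9] w 0.0642 q [-0.58  0.4   1.91  0.    0.83  1.12]
```

View pics/v6.png

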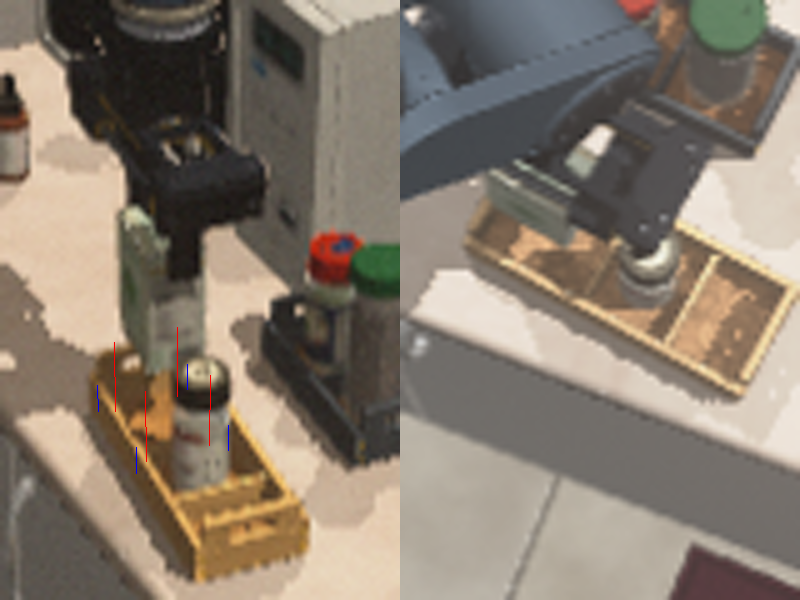

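Emit:
{"method": "play_rows", "body": {"steps": [-1, 0, 0.08, 0.4, 0, -1, 0, 0, 0.4, 0, -1, 0, 0, 0.4, 0, -1, 0, 0, 0.4, 0, -1, 0, 0, 0.3, 0, -1, 0, 0, 0.2, 0, -1, 0, 0, 0, 0, -1, 0, 0, 0, 0, -1, 0, 0, 0, 0, -1, 0, 0, 0, 0]}}

```text
time: 44.7
position: [0.4328, -0.1517, 0.0976]
tool_rot: [0.998, -0.065, 0.0, 0.0]
ft_force: [-0.1, -1.0, -1.2]
grip_width: 0.0644
grip_force: 24.8
```

Emit:
{"method": "play_rows", "body": {"steps": [-1, 0, 0, 0.05, 0, -1, 0, 0, 0, 0, -1, 0, 0, 0.05, 0, -1, 0, 0, 0, 0, -1, 0, 0, 0, 0, -1, 0, 0, 0, 0, -1, 0, 0, 0, 0, -1, 0, 0, 0, 0, -1, 0, 0, 0, 0, -1, 0, 0, 0, 0]}}

```text
time: 45.7
position: [0.4325, -0.1515, 0.0942]
tool_rot: [0.998, -0.065, 0.0, 0.0]
ft_force: [0.3, -0.0, -1.7]
grip_width: 0.0644
grip_force: 24.8
```

Emit:
{"method": "play_rows", "body": {"steps": [-1, 0, 0, 0.05, 0, -1, 0, 0, 0, 0, -1, 0, 0, 0.03, 0, -1, 0, 0, 0, 0, -1, 0, 0, 0, 0, -1, 0, 0, 0, 0, -1, 0, 0, 0, 0, -1, 0, 0, 0, 0, -1, 0, 0, 0, 0, -1, 0, 0, 0, 0]}}

```text
time: 46.7
position: [0.4326, -0.1515, 0.0918]
tool_rot: [0.998, -0.065, 0.0, 0.0]
ft_force: [0.1, 0.5, 0.4]
grip_width: 0.0646
grip_force: 24.8
```

Emit:
{"method": "play_rows", "body": {"steps": [0.66, 0, 0, 0, 0, 0.66, 0, 0, 0, 0, 0.66, 0, 0, 0, 0, 0.66, 0, 0, 0, 0, 0.66, 0, 0, 0, 0, 0.66, 0, 0, -0.3, 0, 0.66, 0, 0, -0.3, 0, 0.66, 0, 0, -0.3, 0, 0.66, 0, 0, -0.5, 0, 0.66, 0, 0, -0.5, 0]}}

```text
time: 47.7
position: [0.4326, -0.1516, 0.15]
tool_rot: [0.998, -0.065, 0.0, 0.0]
ft_force: [-0.2, 0.4, -1.3]
grip_width: 0.0722
grip_force: 0.0
```

Emit:
{"method": "play_rows", "body": {"steps": [0.66, 0, 0, -0.8, 0, 0.66, 0, 0, -0.8, 0, 0.66, 0, 0, -0.8, 0, 0.66, 0, 0, -0.8, 0, 1, 0, 0, 0, 0, 1, 0, 0, 0, 0, 1, 0, 0, 0, 0, 1, 0, 0, 0, 0, 1, 0, 0, 0, 0, 1, 0, 0, 0, 0]}}

```text
time: 48.7
position: [0.4322, -0.1514, 0.2441]
tool_rot: [0.998, -0.065, -0.001, -0.0]
ft_force: [0.0, 0.5, -0.9]
grip_width: 0.0869
grip_force: 0.0
```

```bash
python3 go.py .4938 .2287 .25 0
```

```text
t 48.7 p [ 0.4322 -0.1514  0.2441] th -0.13 twist -1.3 tgt-axes [  2.05 -12.67  -0.2 ] cur-axes [  0.39 -12.83  -0.2 ] F [ 0.   0.5 -0.9] w 0.0869 q [-0.58  0.27  1.81  0.    1.06  1.12]
```

Emit:
{"method": "play_rows", "body": {"steps": [1, 0, 0, 0, -0.65, 1, 0, 0, 0, -0.65, 1, 0.16, -0.97, 0, 0, 1, 0.16, -0.97, 0, 0, 1, 0.16, -0.97, 0, 0, 1, 0.16, -0.97, 0, 0, 1, 0.16, -0.97, 0, 0, 1, 0.16, -0.97, 0, 0, 1, 0.16, -0.97, 0, 0, 1, 0.16, -0.97, 0, 0]}}

```text
time: 49.7
position: [0.4709, 0.0825, 0.2445]
tool_rot: [1.0, -0.0, -0.0, -0.0]
ft_force: [0.2, 0.4, 0.2]
grip_width: 0.0871
grip_force: 0.0
```

Emit:
{"method": "play_rows", "body": {"steps": [1, 0.16, -0.97, 0, 0, 1, 0.16, -0.98, 0, 0, 1, 0.15, -0.98, 0, 0, 1, 0.15, -0.99, 0, 0, 1, 0.15, -0.99, 0, 0, 1, 0, 0, 0.8, 0, 1, 0, 0, 0.8, 0, 1, 0, 0, 0, 0, 1, 0, 0, 0, 0, 1, 0, 0, 0, 0]}}

```text
time: 50.7
position: [0.495, 0.2286, 0.1978]
tool_rot: [1.0, -0.0, 0.001, -0.0]
ft_force: [0.7, 0.1, 0.6]
grip_width: 0.0871
grip_force: 0.0
```

```bash
python3 go.py .4938 .2287 .05 0
```

```text
t 50.7 p [0.495  0.2286 0.1978] th -0.001 twist -0.01 tgt-axes [-0.04 -0.    4.93] cur-axes [-0.04 -0.    4.93] F [0.7 0.1 0.6] w 0.0871 q [0.23 0.45 1.66 0.   1.03 1.8 ]
```

Emit:
{"method": "play_rows", "body": {"steps": [1, -0.03, 0, 0.6, 0, 1, 0, 0, 0.6, 0, 1, 0, 0, 0.6, 0, 1, 0, 0, 0.6, 0, 1, 0, 0, 0.6, 0, 1, 0, 0, 0.6, 0, 1, 0, 0, 0.6, 0, 1, 0, 0, 0.5, 0, 1, 0, 0, 0.23, 0, 1, 0, 0, 0, 0]}}

```text
time: 51.7
position: [0.4936, 0.2284, 0.0489]
tool_rot: [1.0, -0.0, 0.0, -0.0]
ft_force: [0.4, 0.2, 0.5]
grip_width: 0.0871
grip_force: 0.0
```

Emit:
{"method": "play_rows", "body": {"steps": [-1, 0, 0, 0, 0, -1, 0, 0, 0, 0, -1, 0, 0, 0, 0, -1, 0, 0, 0, 0, -1, 0, 0, 0, 0, -1, 0, 0, 0, 0, -1, 0, 0, 0, 0, -1, 0, 0, 0, 0, -1, 0, 0, 0, 0, -1, 0, 0, 0, 0], "grip_force": 20}}

```text
time: 52.7
position: [0.4932, 0.2286, 0.0488]
tool_rot: [1.0, -0.0, 0.0, -0.0]
ft_force: [0.0, 0.1, -0.1]
grip_width: 0.0316
grip_force: 19.8
```

```bash
python3 go.py .4148 -.287 .22 1.441
```

```text
t 52.7 p [0.4932 0.2286 0.0488] th -0.0 twist -14.41 tgt-axes [-17.38  -0.37  -5.71] cur-axes [-2.61 17.19 -5.71] F [ 0.   0.1 -0.1] w 0.0316 q [0.23 0.69 1.77 0.   0.69 1.8 ]
```

Emit:
{"method": "play_rows", "body": {"steps": [-1, 0, 0, -0.3, 0, -1, 0, 0, -0.7, 0, -1, 0, 0, -0.9, 0, -1, 0, 0, -0.9, 0, -1, 0, 0, -0.9, 0, -1, 0, 0, -1, 0, -1, 0, 0, -1, 0, -1, -0.14, 0.8, 0, 0, -1, -0.14, 0.95, 0, 0, -1, -0.14, 0.95, 0, 0]}}

```text
time: 53.7
position: [0.48, 0.1469, 0.2207]
tool_rot: [1.0, 0.001, 0.0, 0.0]
ft_force: [0.3, -0.0, -2.0]
grip_width: 0.0322
grip_force: 19.8
```

Emit:
{"method": "play_rows", "body": {"steps": [-1, -0.14, 0.95, 0, 0, -1, -0.14, 0.95, 0, 0, -1, -0.14, 0.95, 0, 0, -1, -0.14, 0.95, 0, 0, -1, -0.14, 0.95, 0, 0, -1, -0.14, 0.95, 0, 0, -1, -0.14, 0.95, 0, 0, -1, -0.14, 0.95, 0, 0, -1, -0.14, 0.95, 0, 0, -1, -0.14, 0.95, 0, 0]}}

```text
time: 54.7
position: [0.4379, -0.1384, 0.2203]
tool_rot: [1.0, -0.0, 0.0, 0.0]
ft_force: [0.0, -0.5, -1.3]
grip_width: 0.0318
grip_force: 19.8
```

Emit:
{"method": "play_rows", "body": {"steps": [-1, -0.14, 0.95, 0, 0, -1, -0.14, 0.95, 0, 0, -1, -0.14, 0.95, 0, 0, -1, -0.14, 0.95, 0, 0, -1, -0.14, 0.95, 0, 0, -1, -0.05, 0.25, 0, 0, -1, 0, 0, 0, -0.8, -1, 0, 0, 0, -0.8, -1, 0, 0, 0, -0.8, -1, 0, 0, 0, -0.8]}}

```text
time: 55.7
position: [0.4156, -0.2863, 0.22]
tool_rot: [0.987, 0.161, -0.0, -0.001]
ft_force: [-0.1, -0.2, -0.7]
grip_width: 0.0317
grip_force: 19.8
```

Emit:
{"method": "play_rows", "body": {"steps": [-1, 0, 0, 0, -0.8, -1, 0, 0, 0, -0.8, -1, 0, 0, 0, -0.8, -1, 0, 0, 0, -0.8, -1, 0, 0, 0, -0.8, -1, 0, 0, 0, -0.8, -1, 0, 0, 0, -0.8, -1, 0, 0, 0, -0.8, -1, 0, 0, 0, -0.8, -1, 0, 0, 0, -0.8]}}

```text
time: 56.7
position: [0.4157, -0.2862, 0.2201]
tool_rot: [0.846, 0.533, 0.0, -0.001]
ft_force: [0.1, 0.0, -0.6]
grip_width: 0.0316
grip_force: 19.8
```

Emit:
{"method": "play_rows", "body": {"steps": [-1, 0, 0, 0, -0.8, -1, 0, 0, 0, -0.8, -1, 0, 0, 0, -0.8, -1, 0, 0, 0, -0.8, -1, 0, 0, 0, 0, -1, 0, 0, 0, 0, -1, 0, 0, 0, 0, -1, 0, 0, 0, 0, -1, 0, 0, 0, 0, -1, 0, 0, 0, 0]}}

```text
time: 57.7
position: [0.416, -0.2874, 0.2198]
tool_rot: [0.752, 0.659, 0.0, -0.0]
ft_force: [-1.0, 0.1, 0.0]
grip_width: 0.0313
grip_force: 19.8
```

```bash
python3 go.py .4148 -.287 .0548 1.441
python3 - <<'E'
from m import *
# refine light narrow compartment: saved empty-scene calibration cross-check of dividers
p,r=fit([(c,u,(l[0],l[1],.038 if l[2]>.05 else l[2])) for c,u,l in light],[.42,-.21,0,-.13])
cs,sn=np.cos(p[3]),np.sin(p[3]);print(p[0]-sn*-.074,p[1]+cs*-.074)
E
```

```text
t 57.7 p [ 0.416  -0.2874  0.2198] th 1.439 twist -0.02 tgt-axes [ 0.01 -0.04  5.5 ] cur-axes [ 0.01 -0.04  5.5 ] F [-1.   0.1  0. ] w 0.0313 q [-0.83  0.37  1.73  0.    1.04 -0.69]
0.4148811966559312 -0.28740989338031747
```

Aligned. Lower 5.2 units, then slowly.

Emit:
{"method": "play_rows", "body": {"steps": [-1, 0, -0.04, 0.6, 0, -1, 0, 0, 0.7, 0, -1, 0, 0, 0.7, 0, -1, 0, 0, 0.7, 0, -1, 0, 0, 0.7, 0, -1, 0, 0, 0.6, 0, -1, 0, 0, 0.5, 0, -1, 0, 0, 0.4, 0, -1, 0, 0, 0.3, 0, -1, 0, 0, 0.1, 0]}}

```text
time: 58.7
position: [0.4146, -0.2871, 0.0601]
tool_rot: [0.752, 0.659, -0.0, -0.001]
ft_force: [0.5, 0.4, -1.6]
grip_width: 0.0319
grip_force: 19.8
```

Emit:
{"method": "play_rows", "body": {"steps": [-1, 0, 0, 0, 0, -1, 0, 0, 0, 0, -1, 0, 0, 0.04, 0, -1, 0, 0, 0, 0, -1, 0, 0, 0, 0, -1, 0, 0, 0, 0, -1, 0, 0, 0, 0, -1, 0, 0, 0, 0, -1, 0, 0, 0, 0, -1, 0, 0, 0, 0]}}

```text
time: 59.7
position: [0.4148, -0.2873, 0.0597]
tool_rot: [0.752, 0.659, 0.0, 0.0]
ft_force: [-0.3, 0.5, -1.0]
grip_width: 0.0319
grip_force: 19.8
```

Emit:
{"method": "play_rows", "body": {"steps": [-1, 0, 0, 0.05, 0, -1, 0, 0, 0, 0, -1, 0, 0, 0.05, 0, -1, 0, 0, 0, 0, -1, 0, 0, 0.03, 0, -1, 0, 0, 0, 0, -1, 0, 0, 0, 0, -1, 0, 0, 0, 0, -1, 0, 0, 0, 0, -1, 0, 0, 0, 0]}}

```text
time: 60.7
position: [0.4148, -0.2873, 0.0558]
tool_rot: [0.752, 0.659, 0.0, 0.0]
ft_force: [-0.3, -0.9, -0.8]
grip_width: 0.0318
grip_force: 19.8
```

Emit:
{"method": "play_rows", "body": {"steps": [-1, 0, 0, 0.04, 0, -1, 0, 0, 0, 0, -1, 0, 0, 0, 0, -1, 0, 0, 0, 0, -1, 0, 0, 0, 0, -1, 0, 0, 0, 0, -1, 0, 0, 0, 0, -1, 0, 0, 0, 0, -1, 0, 0, 0, 0, -1, 0, 0, 0, 0]}}

```text
time: 61.7
position: [0.4149, -0.2874, 0.0546]
tool_rot: [0.752, 0.659, -0.0, 0.0]
ft_force: [-0.8, -0.2, 3.5]
grip_width: 0.0314
grip_force: 19.9
```

Emit:
{"method": "play_rows", "body": {"steps": [0.6, 0, 0, 0, 0, 0.6, 0, 0, 0, 0, 0.6, 0, 0, 0, 0, 0.6, 0, 0, 0, 0, 0.6, 0, 0, 0, 0, 0.6, 0, 0, -0.5, 0, 0.6, 0, 0, -0.8, 0, 0.6, 0, 0, -1, 0, 0.6, 0, 0, -1, 0, 0.6, 0, 0, -1, 0]}}

```text
time: 62.7
position: [0.4146, -0.287, 0.1846]
tool_rot: [0.752, 0.659, 0.0, -0.0]
ft_force: [-0.4, -0.6, -0.3]
grip_width: 0.0693
grip_force: 0.0
```

Emit:
{"method": "play_rows", "body": {"steps": [0.6, 0, 0, -1, 0, 0.6, 0, 0, -1, 0, 0.6, -0.9, -0.4, 0, 0, 0.6, -0.9, -0.4, 0, 0, 0.6, -0.9, -0.4, 0, 0, 0.6, -0.9, -0.4, 0, 0, 0.6, -0.9, -0.4, 0, 0, 0.6, -0.9, -0.4, 0, 0, 0.6, -0.9, -0.4, 0, 0, 0.6, 0, 0, 0, 0]}}

```text
time: 63.7
position: [0.3051, -0.4671, 0.2435]
tool_rot: [0.753, 0.658, -0.001, 0.001]
ft_force: [-0.1, 0.2, 0.3]
grip_width: 0.0694
grip_force: 0.0
```

Run:
```python
from m import *
t=snap('top','t7'); s=snap('side','s7')
hs=lambda c:cv2.cvtColor(c['image'],cv2.COLOR_RGB2HSV).astype(int)
def cen(c,mask,P,r=16):
    u=prj(c,P); yy,xx=np.mgrid[:384,:512]; m=mask&(np.hypot(xx-u[0],yy-u[1])<r)
    return [float(xx[m].mean().round(1)),float(yy[m].mean().round(1))],int(m.sum()),u.round(1)
for nm,c in(('top',t),('side',s)):
    h=hs(c);H,Sa,V=h[...,0],h[...,1],h[...,2]
    print(nm,'red cap',cen(c,((H<8)|(H>172))&(Sa>140)&(V>60),[.583,-.153,.11]))
    print(nm,'green cap',cen(c,(H>50)&(H<90)&(Sa>90),[.577,-.225,.14]))
    print(nm,'bottle black',cen(c,V<55,[.415,-.287,.085],11))
    print(nm,'carton pale',cen(c,(V>170)&(Sa<60),[.4326,-.1515,.113],14))
    print(nm,'black jar disc',cen(c,(V>150)&(Sa<80),[.422,-.2285,.108],8))
def diff(n):
    a=pickle.load(open(f'pics/{n}1.pkl','rb'))['image'].astype(int); b={'top':t,'side':s}[n]['image'].astype(int)
    return np.abs(a-b).sum(2)
for nm,bx in(('side',(290,230,355,300)),('side',(300,165,340,195)),('top',(330,230,400,300))):
    d=diff(nm)[bx[1]:bx[3],bx[0]:bx[2]]; print(nm,bx,np.median(d),(d>90).mean().round(3))
print(robot.get_obs()['time'],robot.get_obs()['grip_force'])
```

```text
top red cap ([269.6, 176.5], 61, array([271.8, 177.3]))
top green cap ([nan, nan], 0, array([292. , 183.7]))
top bottle black ([nan, nan], 0, array([291.1, 240. ]))
top carton pale ([255.0, 215.0], 377, array([254.2, 217.9]))
top black jar disc ([274.5, 228.0], 73, array([275.3, 229.9]))
side red cap ([278.8, 168.1], 15, array([282.3, 171.2]))
side green cap ([296.1, 171.2], 14, array([292.2, 174.5]))
side bottle black ([259.2, 209.2], 46, array([261.6, 209.9]))
side carton pale ([238.6, 174.3], 34, array([246.8, 181.5]))
side black jar disc ([259.0, 193.8], 24, array([254.9, 194.8]))
side (290, 230, 355, 300) 10.0 0.0
side (300, 165, 340, 195) 11.0 0.009
top (330, 230, 400, 300) 50.0 0.408
63.8 0.0<stdin>:6: RuntimeWarning: Mean of empty slice.
  ret = ret.dtype.type(ret / rcount)
```

Emit:
{"method": "play_rows", "body": {"steps": [0.6, -0.47, -0.98, 0, 0, 0.6, -0.47, -0.98, 0, 0, 0.6, -0.47, -0.98, 0, 0, 0.6, -0.47, -0.98, 0, 0, 0.6, -0.47, -0.98, 0, 0, 0.6, -0.47, -0.98, 0, 0, 0.6, -0.47, -0.98, 0, 0, 0.6, -0.47, -0.98, 0, 0, 0.6, -0.47, -0.98, 0, 0, 0.6, 0, 0, 0, 0]}}

```text
time: 64.8
position: [0.0257, -0.5557, 0.2436]
tool_rot: [0.753, 0.658, -0.001, 0.0]
ft_force: [0.3, -0.3, -0.6]
grip_width: 0.0699
grip_force: 0.0
```

```bash
python3 -W ignore - <<'E'
from m import *
t=snap('top','t8'); s=snap('side','s8')
def cen(c,mask,P,r=16):
    u=prj(c,P); yy,xx=np.mgrid[:384,:512]; m=mask&(np.hypot(xx-u[0],yy-u[1])<r)
    return (xx[m].mean().round(1),yy[m].mean().round(1)),int(m.sum()),u.round(1)
for nm,c in(('top',t),('side',s)):
    im=c['image'].astype(int);R,G,B_=im[...,0],im[...,1],im[...,2];V=im.max(2)
    print(nm,'red cap',cen(c,(R>1.8*G)&(R>1.8*B_)&(R>80),[.583,-.153,.112]))
    print(nm,'green cap',cen(c,(G>1.25*R)&(G>1.1*B_),[.577,-.225,.146],14))
    print(nm,'bottle black',cen(c,V<60,[.415,-.287,.085],11))
    print(nm,'bottle amber',cen(c,(R>1.7*B_)&(V<110)&(V>40),[.415,-.287,.055],7))
    print(nm,'carton pale',cen(c,(V>165)&(R-B_<45),[.4326,-.1515,.113],12))
    print(nm,'black jar disc',cen(c,(V>140)&(R-B_<60),[.422,-.2285,.108],5))
for nm,b,bx in(('side',s,(290,230,355,300)),('side',s,(300,165,340,195)),('top',t,(330,180,400,300)),('top',t,(270,135,320,170))):
    a=pickle.load(open(f'pics/{nm}1.pkl','rb'))['image'].astype(int)
    d=np.abs(a-b['image'].astype(int)).sum(2)[bx[1]:bx[3],bx[0]:bx[2]]; print(nm,bx,np.median(d),(d>90).mean().round(3))
E
```

```text
top red cap ((np.float64(269.7), np.float64(176.5)), 78, array([271.8, 177.1]))
top green cap ((np.float64(290.2), np.float64(182.5)), 156, array([292.1, 183.1]))
top bottle black ((np.float64(nan), np.float64(nan)), 0, array([291.1, 240. ]))
top bottle amber ((np.float64(nan), np.float64(nan)), 0, array([290.6, 241.8]))
top carton pale ((np.float64(254.4), np.float64(216.4)), 300, array([254.2, 217.9]))
top black jar disc ((np.float64(274.9), np.float64(229.5)), 56, array([275.3, 229.9]))
side red cap ((np.float64(280.5), np.float64(171.3)), 69, array([282.4, 170.8]))
side green cap ((np.float64(291.8), np.float64(173.6)), 116, array([292.3, 173.1]))
side bottle black ((np.float64(260.2), np.float64(209.1)), 39, array([261.6, 209.9]))
side bottle amber ((np.float64(261.5), np.float64(216.7)), 56, array([261.5, 216.7]))
side carton pale ((np.float64(248.3), np.float64(180.6)), 200, array([246.8, 181.5]))
side black jar disc ((np.float64(255.2), np.float64(193.3)), 40, array([254.9, 194.8]))
side (290, 230, 355, 300) 5.0 0.0
side (300, 165, 340, 195) 6.0 0.0
top (330, 180, 400, 300) 3.0 0.0
top (270, 135, 320, 170) 3.0 0.0
```

Run:
```python
from m import *
im=pickle.load(open('pics/t8.pkl','rb'))['image']; a=T['image'].astype(int)
d=np.abs(im.astype(int)-a).sum(2)[228:256,276:306]
print(im.max(2)[230:252:2,280:304:2]); ys,xs=np.nonzero(d>90); print(len(xs),xs.mean()+276,ys.mean()+228)
c=pickle.load(open('pics/t8.pkl','rb'))
for z in(.006,.06,.085,.108): print(prj(c,[.415,-.287,z]))
```

```text
[[134 120 114 106 117 222 225 224 227 229 230 229]
 [119 135 114 143 146 106 118 226 221 226 229 228]
 [167 129 112 222 129 119 107 105 143 226 223 228]
 [135 143 191 175 174 191 112 117 109 106 165 226]
 [114 132 213 171 180 141 148 183 117 110 105 209]
 [107 141 157 170  91  71  70 128 118 114 121 226]
 [ 97 109 104  95  87  67  70 118 130 136 216 169]
 [128 112 111  94  85  98 110 114 126 142 225 200]
 [111 115 118  88  89  80  93 113 129 220 178 207]
 [113 117 112 103  91  81  81  95 157 221 202 208]
 [192 129 125 101  94  86  93 103 221 182 208 209]]
181 284.10497237569064 242.5303867403315
[289.8675 244.7038]
[290.7281 241.5387]
[291.1461 240.0003]
[291.5423 238.5415]
```

```bash
python3 -c "
from rig import robot
print(robot.hand_in())"
```

```text
the job is handed in; nothing more can be done
None
```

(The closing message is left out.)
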